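# Clamp a lidded loaf tin in the filling cradle with its wing knob

### The arm

A 7-joint arm with a two-finger parallel gripper is mounted at the origin on the work surface. World frame = base frame: x ahead of the robot, y to its left, z up, the work surface at z = 0. Lengths are in m, angles in rad, forces in N, time in s.
With the tool pointing down it reaches from about 0.425 to 0.925 m from the base axis. Payload 6.8 kg.
Tool frame: the origin (TCP) lies between the finger pads; the fingertips stand r.tip_extent ahead of it and the grasp point (between the pads) lies 5 mm behind it (r.tip_extent is the distance from the TCP to the fingertips, in m); y points along the fingers, x is the direction in which the jaws open and shut, and the axes are right-handed (so a half turn about y gives the same grasp; the last joint's range is limited). The gripper opens to 85 mm and grips with 20 to 120 N. Pads are 22 mm wide; open, the fingers measure 114 mm over their backs; the gripper's body (76 mm by 85 mm) begins 54 mm behind the grasp point. The pads swing forward as they close: fully open they stand 13 mm farther back than shut.
Start: joints at [-1.417, 0.477, 0.022, 1.555, -0.011, 1.109, -0.083], TCP at [0.175, 0.652, 0.218] pointing down, gripper open.
Joint ranges: [-2.96, 2.96], [-0.34, 2.1], [-1.41, 1.46], [0.24, 2.44], [-1.37, 4.51], [0.17, 1.92], [-2.96, 2.96]. Speed limits (rad/s): [2.39, 2.39, 3.14, 3.14, 3.14, 3.14, 3.14].

### API

Orientations are given as a rotation vector (axis times angle).
In Python, from bench import r gives the robot as it stands.
- The arm moves only by the tool send_rows, never from a script. Its argument "plan" is a list of rows, each a list of 5 numbers: the shift along the tool's x, y, z in cm, then the turn about the tool's y in degrees, then the opening, from 0 (shut) to 1 (fully open). In form: [[dx, dy, dz, spin, grip], ...]. A call has 1 to 12 rows; each row shifts and turns the commanded pose from where the row before left it, along the tool's axes as they then stand; what a row does not reach is not made up. A row lasts 1/8 s, in which the tool goes at most 62.5 mm and 10.7 degrees, less where a joint would pass 70% of its speed; a pose out of reach is approached as far as the arm can. A call is refused whole if a number of a shift passes 6.25 or a number of a turn 10.7, either way. A call with a gripper value outside its range is refused whole. The fingers move at their own pace and stop on an object; "force" is the grip in N (left out, the last holds). Time passes only in rows, so rows that do not move let the fingers close. It gives the time, the measured TCP pose, the force and the opening at its end, in the units of the state.
- r.get_obs(): the state, without advancing time (a new reading comes with each control period).
- r.grab_frame(name): name is "scene" or "side" or "wrist"; returns a dict with "image" (480x640x3 uint8, red, green, blue), "camera_matrix" (3x3 intrinsics, pixels), "cam_to_world" (4x4, takes a point from camera to world coordinates). Camera axes: x right, y down, z forward; pixel columns grow to the right and rows downward; lengths in m; the calibration is good to about 2 mm. A picture is of the moment at which its call begins. There is no depth.
- r.hand_in(): hands the job in, once; it reports no verdict.
Trained networks look in the newest picture that a camera, given by its name, has taken for a name from the list of things; names that differ only in an ending like _2 or _b are one class to them, and where a whole thing is asked for, a point or a joint stands for the part that bears it (a point fixed in the world has none). Each returns a list of dicts, best first, with "p" (0 to 1); they miss things now and then, are a little off and sometimes report something else, mostly with a low value. They report only what shows in the picture. A call takes as long as a camera call. They do not tell look-alikes from the thing itself.
- r.recognise(camera, target): "rect" ([left, top, right, bottom] in pixels, round what is visible of it).
The state is a dict: "clock": time; "joints": joint angles; "qvel": joint speeds; "tau": joint torques, N m; "tcp_pos": TCP position; "orientation": TCP orientation; "contact_force": force on the tool from outside, world axes, zero at the start; "moment": the same for the moment, N m; "grip_width": finger opening in m.
Only numpy, scipy, OpenCV 4.12 (cv2) and the standard library are available. Lean on these libraries where they do the work, as an engineer would, in place of code of your own. Each camera call takes 0.05 s, during which the arm holds its last target.

### The job

Set the long lidded loaf tin down, without banging it, flat between the two guide rails of the steel filling cradle, let go of it, then turn the cradle's wing knob clockwise until the tin is firmly nipped between the push foot and the end buffer, without over-tightening and denting it. Feel for the bite, because the buffer is set differently each time; do not press on the thin guard plate beside the wings, leave the knob where it holds the tin, and leave everything else on the bench where it is.

Things in the scene. Friction and masses are not known exactly. Their poses are not given: they have to be found in the camera images.
- loaf_tin: Plain steel loaf tin with a flat lid on, a closed oblong box 64 wide (its x) x 150 long (its y) x 60 mm high, about 0.25 to 0.5 kg, loose on the bench, the only oblong tin. Origin at the centre of its underside, z up. Either end may face the buffer. More than 28 N of the foot on it dents it.
- cradle: Dark steel cradle fixed to the bench: plate 130 (x) x 315 mm (y -165 to +150), 12 mm thick. Origin at bench height, z up, y along it. Two guide rails along y, inner faces at x -35.5 and +35.5, tops 32 mm above the bench, y -107 to +18. At +y a clamp block (76 mm in x, y 71 to 137, top 60 mm above the bench) carries the wing knob on top and the push foot in front.
- seat (a point): Point on the plate's upper face midway between the rails (cradle x 0, y -44, z 12 mm; cradle's axes): the tin goes with the centre of its underside here, its long side along the cradle's y. It drops in freely, 3.5 mm to spare at either side and at least 3 mm at each end, while the knob is unturned.
- buffer_post (a point): Top centre of the upright post at the cradle's -y end (cradle y -150, 60 mm above the bench; 60 x 18 mm). It carries a round rubber buffer, 22 mm across, centre 36 mm above the bench, facing +y. The buffer's face stands at cradle y -128 to -120, set differently each time and not measured.
- push_foot: Rubber-faced steel foot 40 wide, 32 high, 12 mm thick. Origin mid pressing face, 36 mm above the bench, at cradle y +37 when the knob reads 0. The knob drives it towards -y (the buffer), 12 mm per rad. It is sprung at 7 N/mm: once the tin is pinched on the buffer, the push rises by roughly 60 N per rad of knob. Push wanted: 6 to 24 N, best 10 to 18; above 28 N dents the tin.
- knob_grip (a point): Point to grip, on the wing knob's upright axis (cradle x 0, y +105), 94 mm above the bench; its z up, its x along the wings. The wings are one flat upright steel bar 64 long, 10 thick, 32 mm high, bottom 72 and top 104 mm above the bench, on a hub 20 mm across. Grip it at the axis, across the 10 mm.
- wing_knob (a joint): Turn of the wing knob, rad, growing clockwise from above, range -0.4 to 2.6; starts at -0.2 to 0 with the wings nearly along the cradle's x. It stays where left. Turning takes 0.26 N m throughout (less is felt while paused), plus 0.012 N m per N of push on the tin. The bite comes at about 0.6 to 1.3, unknown beforehand, to be felt. Turning back loosens.
- guard: Thin upright steel guard plate at the cradle's +y end, 120 mm along the cradle's x, 5 mm thick, top 86 mm above the bench; origin mid lower edge. Its inner face is 36.5 mm from the knob's axis: the wing tips pass it by 4.5 mm, and fingers opened wide across the wings would hit it. Not to be pressed with more than 10 N.
- round_tin: Round steel tin, 92 mm across and 54 mm high, loose, origin under its centre. Not wanted: leave it.
- jar: White jar with a grey cap, 70 mm across, 100 mm high, loose bystander, origin under its centre.
- brush: Pastry brush lying beyond the tins, loose bystander.
- cutter: Steel ring cutter 68 mm across, 40 mm high, loose bystander on the left.
There are look-alikes about, which are no part of the job. Leave any orange look-alike of the loaf_tin alone.

How it is judged:
By the outcome, as a careful person would: the job done as asked, in the order asked, and still so for the second after the job is handed in, with the robot touching nothing.
It also fails if it takes over 72 s, if anything falls off the work surface, if the arm or the gripper's body presses on something with over 40 N, if the wrist force passes 120 N, or if a joint passes its speed limit or range.

## Working session

There is one attempt and no reset: what is moved stays moved. The work goes in short steps, Python scripts to look and compute and a tool call to move; the robot and the scene stay as the last step left them, time stands still between calls to the robot, and variables do not carry over. Pictures are saved under pics/ and viewed, and the job is handed in when it is done.

Besides the shell and the picture viewer there is one more tool, called after "Emit:" by a JSON object that holds its "method" and its "body", one argument or row to a line. send_rows: Moves the arm, as the interface text tells. Its arguments: {"type":"object","properties":{"plan":{"type":"array","items":{"type":"array","items":{"type":"number"}}},"force":{"type":"number"}},"required":["plan"]}

```bash
ls; mkdir -p pics; python3 - <<'E'
from bench import r
import cv2
o=r.get_obs()
for k,v in o.items(): print(k,v)
print(r.tip_extent)
for n in ["scene","side","wrist"]:
    f=r.grab_frame(n); cv2.imwrite(f"pics/{n}0.png",f["image"][:,:,::-1]); print(n,f["camera_matrix"].tolist(),f["cam_to_world"].round(4).tolist())
    for t in ["loaf_tin","cradle","knob_grip","buffer_post","guard","push_foot","round_tin","jar"]:
        print(t,[(round(d['p'],2),[round(x) for x in d['rect']]) for d in r.recognise(n,t)][:3])
E
```

```text
pics
clock 0.0
joints [-1.41708711  0.47779741  0.02236426  1.55645743 -0.01150346  1.10927359
 -0.08310513]
qvel [-6.98157459e-04  9.70899068e-04  9.29830835e-05  1.83410318e-04
 -2.88434336e-04 -8.83207101e-04 -1.28272991e-04]
tau [ 8.13837451e-04 -5.96456552e+01  1.60863899e+00 -2.81192833e+01
  1.25674755e-02  9.46954242e-03 -6.10710330e-06]
tcp_pos [0.17458094 0.65140072 0.21722548]
orientation [-1.32299025 -1.01325649  1.01549379]
contact_force [-1.34616635  0.49206261 -0.48898413]
moment [-0.02977716  0.01451313 -0.00991628]
grip_width 0.08522345617651202
0.014
scene [[620.4818897610571, 0.0, 324.90508441187296], [0.0, 620.4818897610571, 227.88479957356438], [0.0, 0.0, 1.0]] [[0.846, 0.2757, -0.4564, 1.3837], [0.5328, -0.471, 0.7031, -1.362], [-0.0211, -0.838, -0.5453, 1.0865], [0.0, 0.0, 0.0, 1.0]]
loaf_tin [(0.7, [194, 231, 239, 276]), (0.61, [227, 260, 264, 316])]
cradle [(0.61, [321, 183, 399, 259])]
knob_grip [(0.47, [369, 182, 387, 195])]
buffer_post [(0.8, [321, 181, 399, 259])]
guard [(0.84, [367, 181, 400, 208])]
push_foot [(0.25, [389, 245, 413, 284])]
round_tin [(0.
[... 351 characters left out ...]
.78, [308, 330, 381, 411]), (0.72, [228, 323, 271, 410])]
cradle [(0.57, [270, 148, 369, 263])]
knob_grip [(0.74, [290, 155, 314, 174])]
buffer_post [(0.74, [274, 151, 368, 263])]
guard [(0.65, [275, 149, 314, 182])]
push_foot []
round_tin [(0.61, [298, 279, 338, 326]), (0.53, [273, 151, 313, 183]), (0.26, [288, 157, 310, 173])]
jar [(0.95, [409, 202, 441, 246])]
wrist [[357.64266261923245, 0.0, 319.39349741843984], [0.0, 357.64266261923245, 239.17360992319985], [0.0, 0.0, 1.0]] [[0.259, 0.9145, 0.3108, 0.0938], [0.9659, -0.2452, -0.0834, 0.6736], [-0.0, 0.3218, -0.9468, 0.3737], [0.0, 0.0, 0.0, 1.0]]
loaf_tin []
cradle []
knob_grip []
buffer_post []
guard []
push_foot []
round_tin []
jar []
```

View pics/scene0.png

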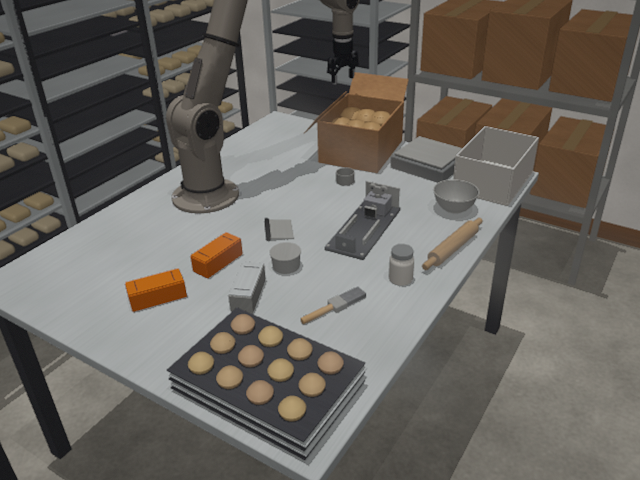

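View pics/side0.png

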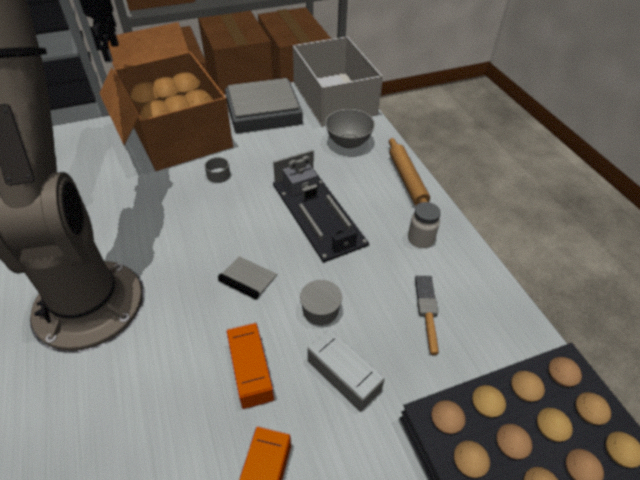

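View pics/wrist0.png

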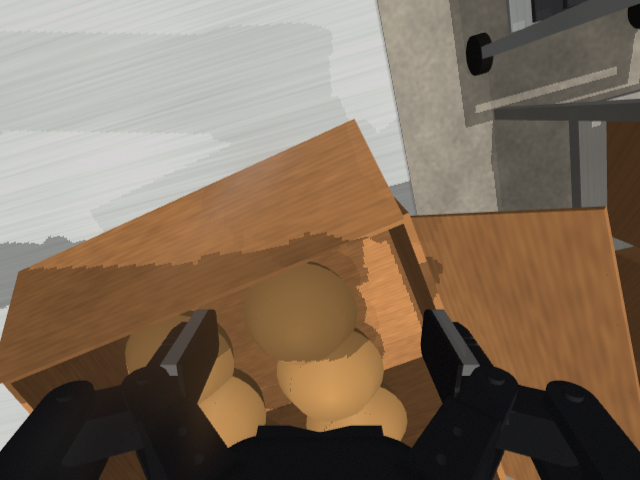

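```bash
cat > h.py <<'E'
import numpy as np, cv2
from bench import r
def cam(n):
    f=r.grab_frame(n); return f
def ray(f,u,v,z):
    K=f["camera_matrix"];T=f["cam_to_world"]
    d=T[:3,:3]@np.linalg.solve(K,[u,v,1.0]);o=T[:3,3]
    return o+d*(z-o[2])/d[2]
def proj(f,P):
    K=f["camera_matrix"];T=f["cam_to_world"]
    p=(np.atleast_2d(P)-T[:3,3])@T[:3,:3]; p=p@K.T
    return p[:,:2]/p[:,2:]
def crop(f,x0,y0,x1,y1,s,name):
    im=f["image"][y0:y1,x0:x1,::-1]
    cv2.imwrite("pics/"+name,cv2.resize(im,None,fx=s,fy=s,interpolation=cv2.INTER_CUBIC))
E
python3 - <<'E'
from h import *
f=cam("side"); crop(f,265,140,375,270,4.5,"sc.png"); crop(f,290,320,400,420,6,"st.png")
print(ray(f,345,370,.06),ray(f,302,165,.09),ray(f,345,240,.06))
g=cam("scene"); crop(g,310,170,410,270,6,"cc.png"); crop(g,220,250,280,320,8,"ct.png")
print(ray(g,247,285,.06),ray(g,378,188,.09),ray(g,345,240,.06))
E
```

```text
[ 0.46718844 -0.37314456  0.06      ] [0.57858253 0.19509738 0.09      ] [ 0.59500471 -0.06542     0.06      ]
[ 0.49392543 -0.3802065   0.06      ] [0.57209811 0.21156185 0.09      ] [ 0.61043826 -0.06399765  0.06      ]
```

View pics/sc.png

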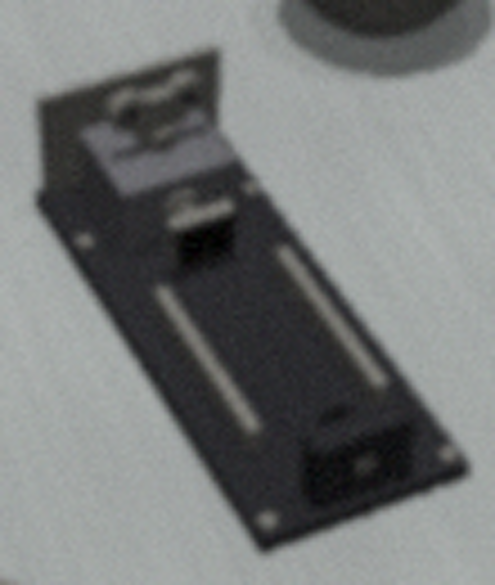

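View pics/st.png

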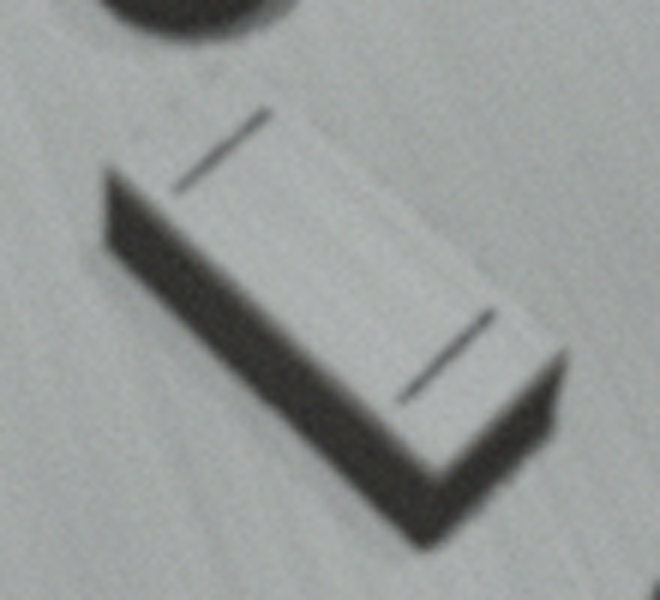

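View pics/cc.png

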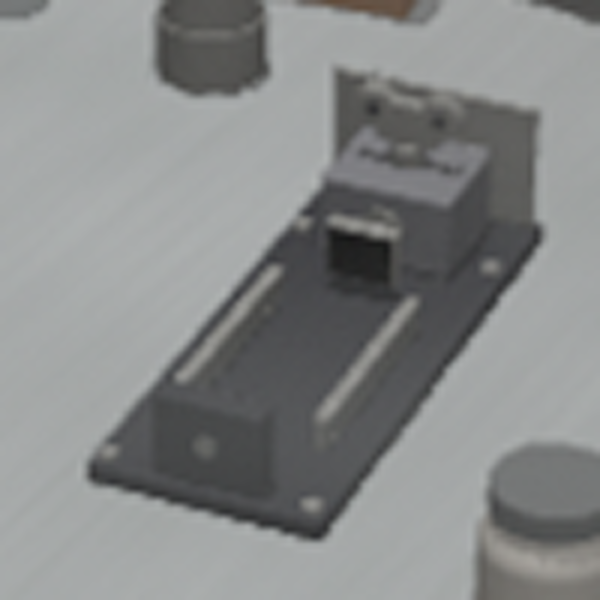

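View pics/ct.png

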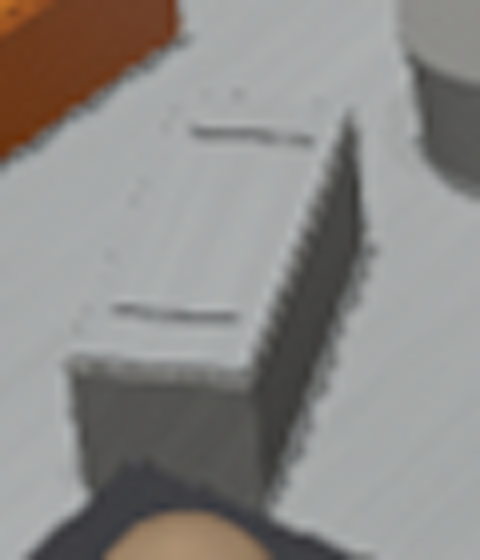

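```bash
cat > fit.py <<'E'
from h import *
from scipy.optimize import least_squares
def fit(obs,x0):
    # obs list of (frame, P local, uv)
    def res(x):
        c,s=np.cos(x[2]),np.sin(x[2]); R=np.array([[c,-s,0],[s,c,0],[0,0,1]])
        e=[]
        for f,P,uv in obs:
            e.append((proj(f,np.array(P)@R.T+[x[0],x[1],0])-uv))
        return np.concatenate(e).ravel()
    s=least_squares(res,x0,loss="soft_l1",x_scale=[.1,.1,.5]); return s.x,res(s.x).reshape(-1,2)
E
python3 - <<'E'
from fit import *
f=cam("side");g=cam("scene")
S=lambda l,s,o:[(np.array(p)/s+o) for p in l]
# tin
a,b,h=.032,.075,.06
# +y = far end
so=[(f,[[-a,b,h],[-a,b,0],[-a,-b,h],[-a,-b,0],[a,-b,h],[a,-b,0]],np.array(S([(107,172),(107,245),(432,475),(425,550),(565,352),(553,432)],6,[290,320])))]
go=[(g,[[a,b,h],[-a,-b,h],[a,-b,h],[a,b,0],[a,-b,0]],np.array(S([(348,115),(70,358),(250,380),(370,250),(268,500)],8,[220,250])))]
for o in (so,go,so+go):
    x,e=fit(o,[.47,-.37,.5]); print(x.round(4),np.degrees(x[2]).round(2),"\n",e.round(1).tolist())
cs=[(f,[[-.065,-.165,.012],[.065,-.165,.012],[-.065,.15,.012],[-.06,.1415,.086],[.06,.1415,.086],[-.0375,-.107,.032],[-.0375,.018,.032],[.0375,.018,.032],[.0375,-.107,.032]],np.array(S([(262,545),(468,466),(42,200),(42,100),(217,52),(255,430),(162,290),(287,248),(380,386)],4.5,[265,140])))]
cg=[(g,[[-.065,-.165,.012],[.065,-.165,.012],[.065,.15,.012],[-.06,.1415,.086],[.06,.1415,.086],[-.0375,-.107,.032],[-.0375,.018,.032],[.0375,.018,.032],[.0375,-.107,.032]],np.array(S([(92,463),(320,532),(540,232),(335,70),(540,112),(182,380),(278,267),(412,300),(320,418)],6,[310,170])))]
for o in (cs,cg,cs+cg):
    x,e=fit(o,[.57,.1,0]); print(x.round(4),np.degrees(x[2]).round(2),"\n",e.round(1).tolist())
E
```

```text
[ 0.4752 -0.3574  0.3924] 22.48 
 [[-0.6, -2.6], [-0.5, -0.0], [0.5, 0.9], [-0.9, 1.7], [1.8, -0.8], [0.2, -0.2]]
[ 0.4763 -0.3592  0.4211] 24.13 
 [[0.9, -1.2], [-1.0, 0.7], [0.4, -0.3], [-0.3, -1.1], [0.0, 2.3]]
[ 0.4752 -0.3575  0.4019] 23.02 
 [[-0.7, -2.2], [-0.6, 0.4], [0.9, 0.8], [-0.5, 1.6], [1.9, -1.1], [0.4, -0.5], [1.4, -1.4], [-1.4, 0.0], [-0.2, -0.6], [0.2, -1.3], [-0.5, 1.9]]
[0.5865 0.0992 0.0967] 5.54 
 [[-0.4, 0.0], [0.8, 0.2], [-1.7, -2.2], [-0.4, 0.4], [1.4, -0.8], [0.9, 0.2], [0.3, -0.6], [-1.8, 0.4], [-0.0, 0.5]]
[0.5876 0.1014 0.1056] 6.05 
 [[-1.1, 0.2], [0.4, -0.8], [1.0, -1.3], [-0.1, -0.1], [-0.3, 0.1], [0.1, 1.0], [0.5, 0.2], [-0.1, -0.2], [-0.3, 0.3]]
[0.5872 0.1001 0.1   ] 5.73 
 [[-0.0, -0.3], [1.1, -0.3], [-1.7, -2.3], [-0.4, 0.2], [1.3, -1.0], [1.1, -0.1], [0.4, -0.8], [-1.7, 0.1], [0.2, 0.1], [-1.7, 0.3], [-0.3, -0.7], [0.9, -1.1], [-0.2, 0.0], [-0.4, 0.4], [-0.3, 1.1], [0.3, 0.3], [-0.4, -0.0], [-0.9, 0.5]]
```

```bash
cat >> h.py <<'E'
from scipy.spatial.transform import Rotation as Ro
def tool():
    o=r.get_obs(); return o, np.array(o["tcp_pos"]), Ro.from_rotvec(o["orientation"]).as_matrix()
def to(p):
    "needed shift cm in tool axes"
    o,t,R=tool(); return (R.T@(np.array(p)-t)*100).round(2)
def spin_to(ang):
    "deg of spin about tool y so tool x has heading ang (mod 180)"
    o,t,R=tool(); h=np.arctan2(R[1,0],R[0,0]); d=-(np.degrees(ang-h)); return (d+90)%180-90
E
python3 - <<'E'
from h import *
o,t,R=tool(); print(R.round(3)); print(to([.55,.1,.26]),spin_to(.40),spin_to(.1), spin_to(.1+np.pi/2))
f=cam("side"); print(ray(f,321,312,.0))
f=cam("scene"); print(ray(f,286,264,.0), ray(f,360,110,.15),ray(f,318,115,.15))
E
```

```text
[[ 0.259  0.    -0.966]
 [ 0.966  0.     0.259]
 [ 0.    -1.    -0.   ]]
[-43.61  -4.18 -50.54] 52.083163098699714 69.27189695262442 -20.728103047375583
[ 0.4855269  -0.19796984  0.        ]
[ 0.4793271  -0.18483615  0.        ] [0.26920052 0.62710778 0.15      ] [0.15303306 0.50507614 0.15      ]
```

Emit:
{"method": "send_rows", "body": {
  "plan": [
    [0,-4.5,0,0,1],
    [-3.9,0,-4.6,0,1],
    [-3.9,0,-4.6,0,1],
    [-3.9,0,-4.6,0,1],
    [-3.9,0,-4.6,0,1],
    [-3.9,0,-4.6,0,1],
    [-3.9,0,-4.6,0,1],
    [-3.9,0,-4.6,0,1],
    [-3.9,0,-4.6,0,1],
    [-3.9,0,-4.6,0,1],
    [-3.9,0,-4.6,0,1],
    [-3.9,0,-4.6,0,1]
  ]
}}

```text
clock: 3.15
tcp_pos: [0.5534, 0.1051, 0.2636]
orientation: [-1.322, -1.015, 1.014]
contact_force: [1.5, 0.1, -0.3]
grip_width: 0.0853
```

```bash
python3 - <<'E'
from h import *
f=cam("wrist"); cv2.imwrite("pics/w1.png",f["image"][:,:,::-1]); o,t,R=tool(); print(o["joints"].round(3),t)
print(to([.4752,-.3575,.2]),spin_to(.40))
import pickle; pickle.dump(f,open("w1.pkl","wb"))
E
```

```text
[-0.591  0.259  0.376  1.791 -0.099  1.108  1.116] [0.55731481 0.09579969 0.26396878]
[-45.85   6.56  -4.21] 51.52361701209412
```

View pics/w1.png

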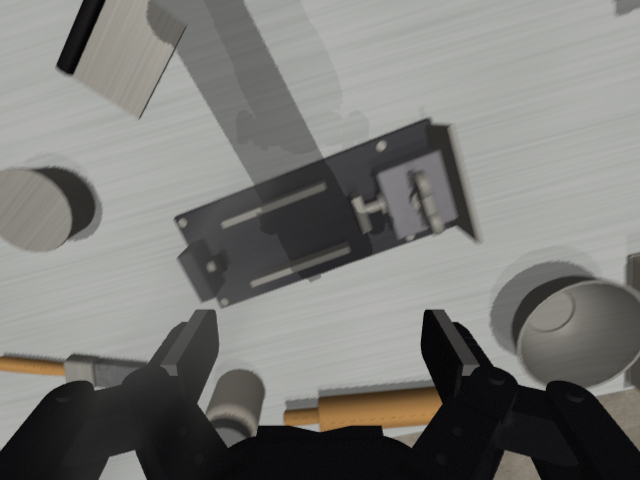

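```bash
python3 - <<'E'
from fit import *
import pickle
f=pickle.load(open("w1.pkl","rb"))
L=[[-.065,-.165,.012],[.065,-.165,.012],[-.065,.15,.012],[-.0375,-.107,.032],[-.0375,.018,.032],[.0375,-.107,.032],[.0375,.018,.032]]
uv=np.array([(175,217),(223,307),(430,120),(222,225),(326,186),(252,284),(351,246)])
x,e=fit([(f,L,uv)],[.587,.1,.1]); print(x.round(4),np.degrees(x[2]),e.round(1).tolist())
crop(f,160,100,500,320,2.3,"w1c.png")
E
```

```text
[0.5821 0.1028 0.1095] 6.273940246813439 [[-1.9, 0.4], [-0.8, 1.3], [2.2, -5.3], [1.5, 1.0], [1.0, 0.1], [-0.6, -1.8], [-0.8, 0.4]]
```

View pics/w1c.png

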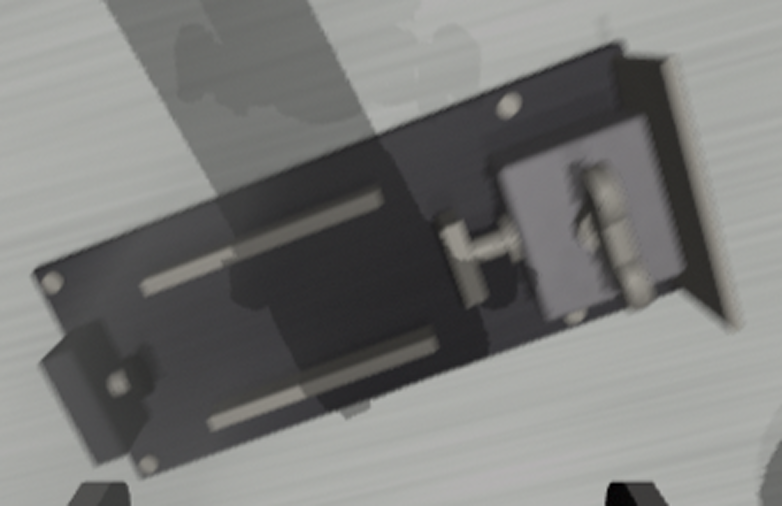

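Emit:
{"method": "send_rows", "body": {
  "plan": [
    [-5.7,0,-0.5,0,1],
    [-5.7,0,-0.5,0,1],
    [-5.7,0,-0.5,0,1],
    [-5.7,0,-0.5,0,1],
    [-5.8,1.5,-0.5,0,1],
    [-5.8,1.5,-0.5,0,1],
    [-5.7,1.5,-0.6,0,1],
    [-5.7,1.0,-0.6,10.5,1],
    [0,0.5,0,10.5,1],
    [0,0.5,0,10.5,1],
    [0,0,0,10,1],
    [0,0,0,10,1]
  ]
}}

```text
clock: 4.7
tcp_pos: [0.4746, -0.3463, 0.1981]
orientation: [-1.547, -0.317, 0.317]
contact_force: [-0.1, 0.3, -0.2]
grip_width: 0.0852
```

```bash
python3 - <<'E'
from h import *
f=cam("wrist"); f=cam("wrist"); cv2.imwrite("pics/w2.png",f["image"][:,:,::-1]); o,t,R=tool(); print(o["clock"],o["joints"].round(3),t)
print(to([.4752,-.3575,.1]),spin_to(.40),r.recognise("wrist","loaf_tin"))
import pickle; pickle.dump(f,open("w2.pkl","wb"))
E
```

```text
4.8 [-0.061  0.442  0.781  1.83  -0.361  1.018  1.275] [ 0.47469532 -0.34616827  0.19807113]
[-0.4   9.81 -1.06] 0.5374869998497758 [{'rect': [67.3, 0.0, 227.1, 162.4], 'p': 0.95}, {'rect': [271.2, 138.6, 352.5, 305.4], 'p': 0.9}, {'rect': [0.2, 194.6, 152.9, 344.4], 'p': 0.71}]
```

View pics/w2.png

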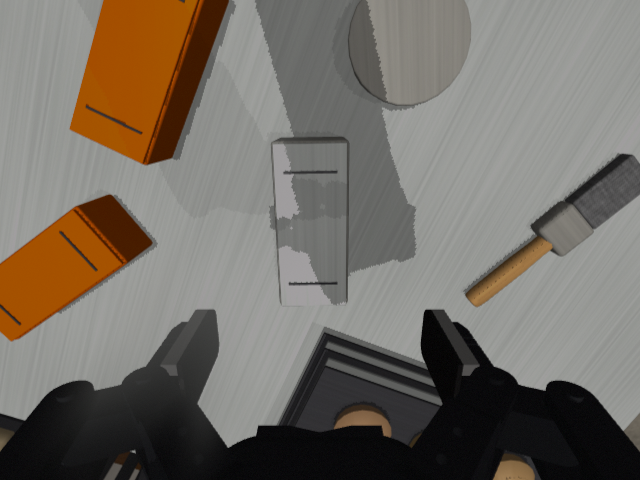

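```bash
python3 - <<'E'
from fit import *
import pickle
f=pickle.load(open("w2.pkl","rb"))
crop(f,255,125,365,320,3,"w2c.png")
print([proj(f,np.array([.4752,-.3575,.06])+Ro.from_euler('z',.4).apply([a,b,0])).round(0).tolist() for a,b in [(.032,.075),(-.032,.075),(-.032,-.075),(.032,-.075)]])
E
```

```text
[[[355.0, 143.0]], [[275.0, 143.0]], [[282.0, 310.0]], [[351.0, 310.0]]]
```

View pics/w2c.png

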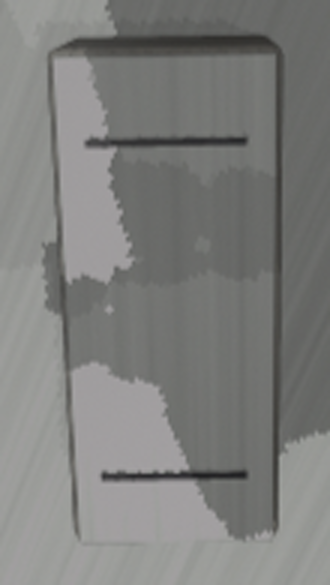

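```bash
python3 - <<'E'
from fit import *
import pickle
f=pickle.load(open("w2.pkl","rb"))
a,b,h=.032,.075,.06
L=[[-a,b,h],[a,b,h],[-a,-b,h],[a,-b,h]]
uv=np.array([(271.7,143.5),(348.3,142.5),(282.3,305.3),(347.3,305.3)])
x,e=fit([(f,L,uv)],[.475,-.357,.4]); print(x.round(4),np.degrees(x[2]),e.round(1).tolist())
c=[ray(f,u,v,.06) for u,v in uv]; print(np.round(c,4), np.linalg.norm(c[0]-c[1]),np.linalg.norm(c[2]-c[3]),np.linalg.norm(c[0]-c[2]),np.linalg.norm(c[1]-c[3]))
print(to([x[0],x[1],.05]),spin_to(x[2]))
E
```

```text
[ 0.4724 -0.3579  0.4183] 23.96404076727141 [[-1.9, -0.6], [2.1, -1.3], [-2.1, 4.4], [1.8, 3.2]]
[[ 0.4143 -0.3022  0.06  ]
 [ 0.4701 -0.2779  0.06  ]
 [ 0.4738 -0.4344  0.06  ]
 [ 0.5292 -0.4111  0.06  ]] 0.06086579568745867 0.06013976831261275 0.14498977959915094 0.1457186098441229
[-0.66 14.81 -0.98] -0.2770152994897188
```

Emit:
{"method": "send_rows", "body": {
  "plan": [
    [-0.6,4,-1.0,-0.2,1],
    [0,5,0,0,1],
    [0,4,0,0,1],
    [0,2.3,0,0,1],
    [0,0,0,0,1]
  ]
}}

```text
clock: 5.48
tcp_pos: [0.4719, -0.3572, 0.0437]
orientation: [-1.543, -0.325, 0.328]
contact_force: [0.6, 0.1, 1.1]
grip_width: 0.0853
```

```bash
python3 - <<'E'
from h import *
f=cam("wrist"); cv2.imwrite("pics/w3.png",f["image"][:,:,::-1]); o,t,R=tool(); print(o["clock"],t,o["contact_force"],r.tip_extent)
print(to([.472,-.357,.045]),spin_to(.418))
E
```

```text
5.525 [ 0.47273783 -0.35806958  0.04511092] [-0.62406014  0.38023407 -0.00966417] 0.014
[-0.02  0.01  0.13] -0.1301283367357513
```

View pics/w3.png

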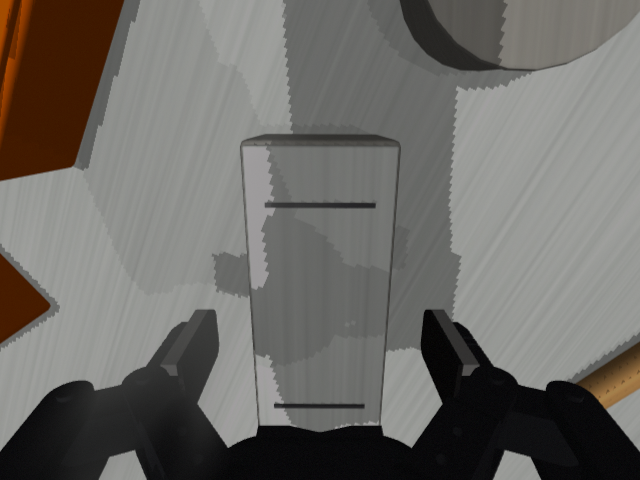

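Emit:
{"method": "send_rows", "body": {
  "plan": [
    [0,0,0,0,0.5],
    [0,0,0,0,0.5],
    [0,0,0,0,0.5],
    [0,0,0,0,0.5],
    [0,0,0,0,0.5]
  ],
  "force": 35
}}

```text
clock: 6.15
tcp_pos: [0.473, -0.3581, 0.0453]
orientation: [-1.546, -0.325, 0.324]
contact_force: [-0.3, -0.4, 0.4]
grip_width: 0.0426
```

```bash
python3 - <<'E'
from h import *
f=cam("wrist"); cv2.imwrite("pics/w4.png",f["image"][:,:,::-1]); o,t,R=tool(); print(o["clock"],t,o["contact_force"],o["grip_width"])
E
```

```text
6.2 [ 0.47292448 -0.35810871  0.04520802] [-0.66862395  0.40316415  0.73736369] 0.04266685391798545
```

View pics/w4.png

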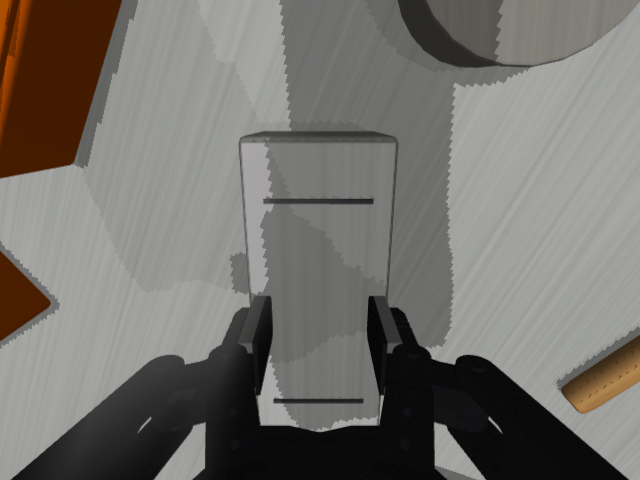

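```bash
python3 - <<'E'
from h import *
f=cam("wrist"); o,t,R=tool(); print(f["cam_to_world"].round(3)); print(proj(f,[t,t-R[:,1]*.005,t+R[:,0]*.021,t-R[:,0]*.021,t+R[:,1]*.014,t+R[:,1]*.014+R[:,0]*.021,[.472,-.357,.06]]).round(0)); print(R.round(3))
g=cam("side"); crop(g,230,260,430,440,4,"s4.png")
E
```

```text
[[ 0.916  0.381  0.129  0.439]
 [ 0.402 -0.867 -0.295 -0.282]
 [-0.001  0.322 -0.947  0.201]
 [ 0.     0.     0.     1.   ]]
[[321. 299.]
 [321. 304.]
 [364. 299.]
 [278. 299.]
 [321. 286.]
 [361. 286.]
 [320. 312.]]
[[ 0.916 -0.    -0.402]
 [ 0.402  0.     0.916]
 [ 0.    -1.     0.   ]]
```

View pics/s4.png

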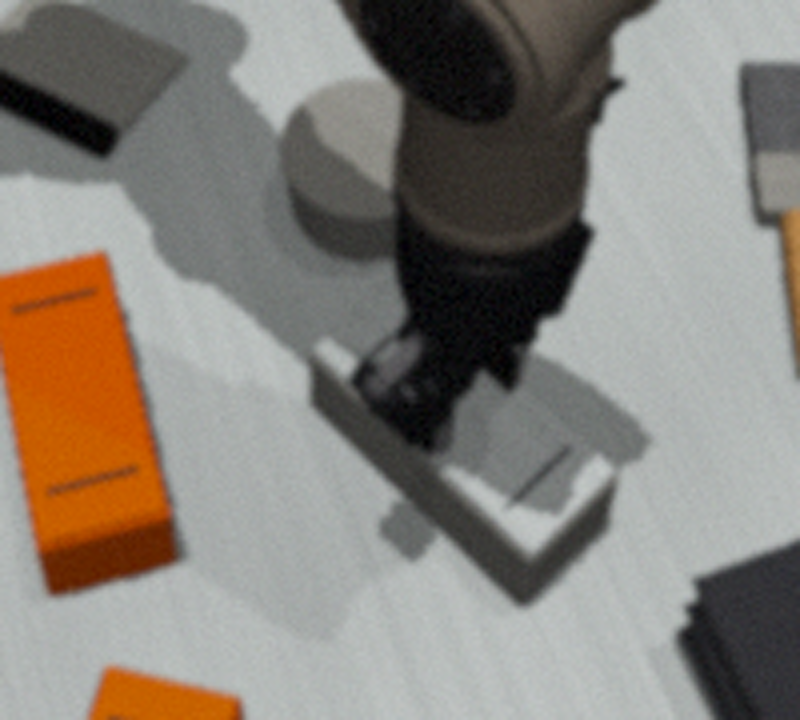

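```bash
python3 - <<'E'
from h import *
o,t,R=tool()
c,s=np.cos(.418),np.sin(.418)
for n,box in (("side",(230,260,430,440)),("scene",(180,200,340,340))):
    g=cam(n); im=cv2.resize(g["image"][:,:,::-1],None,fx=4,fy=4,interpolation=cv2.INTER_CUBIC)
    P=lambda p:tuple((proj(g,p)[0]*4).astype(int).tolist())
    for h,col in ((.06,(0,0,255)),(.045,(255,0,0)),(0,(0,255,0))):
        q=[P([.472+a*c-b*s,-.357+a*s+b*c,h]) for a,b in [(.032,.075),(-.032,.075),(-.032,-.075),(.032,-.075)]]
        cv2.polylines(im,[np.array(q)],True,col,1)
    cv2.circle(im,P(t),4,(0,255,255),-1)
    for sg in (-1,1): cv2.line(im,P(t+sg*R[:,0]*.021),P(t+sg*R[:,0]*.021+R[:,1]*.014),(255,0,255),2)
    x0,y0,x1,y1=[4*k for k in box]; cv2.imwrite(f"pics/ov_{n}.png",im[y0:y1,x0:x1])
E
```

```text
(no output)
```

View pics/ov_side.png

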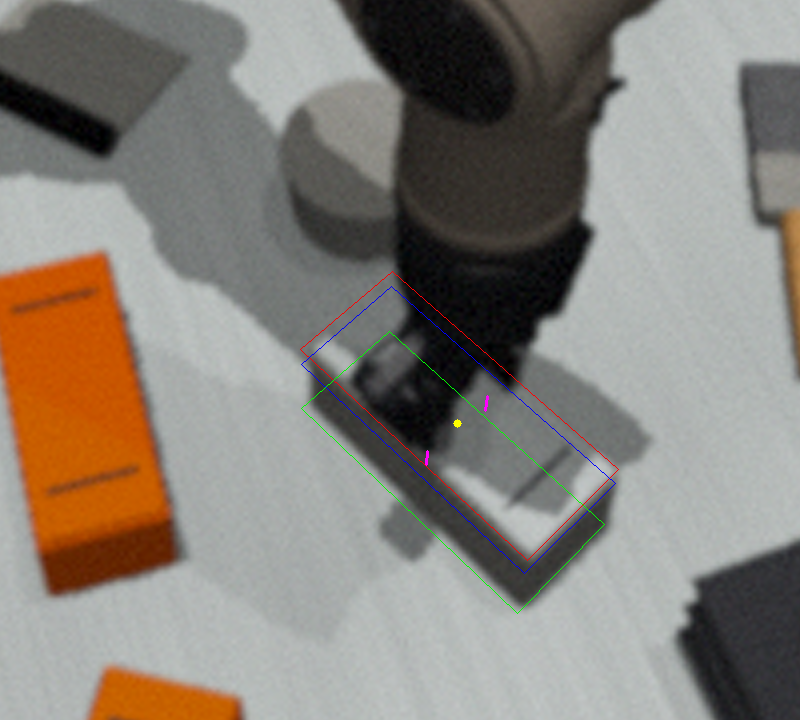

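View pics/ov_scene.png

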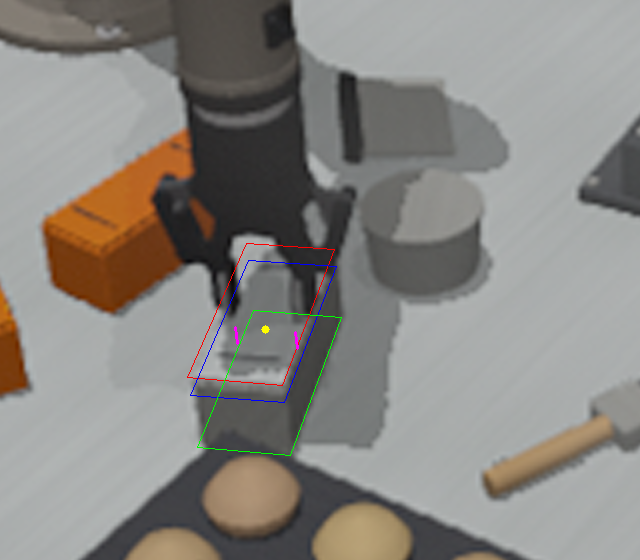

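```bash
python3 - <<'E'
from fit import *
f=cam("wrist"); crop(f,220,115,420,445,1.8,"w5c.png")
uv=[(240,140.5),(397,140.5),(249,290),(389,290)]
for h in (.06,.05,.045,.04):
    c=[ray(f,u,v,h) for u,v in uv]; print(h,np.linalg.norm(c[0]-c[1]),np.linalg.norm(c[2]-c[3]),c[0].round(3),c[1].round(3))
# free height fit from scene+side at first pictures
g=cv2
E
```

```text
0.06 0.0596567827496686 0.061146375357174196 [ 0.414 -0.302  0.06 ] [ 0.469 -0.278  0.06 ]
0.05 0.06389585321471303 0.06549129276428263 [ 0.413 -0.303  0.05 ] [ 0.471 -0.277  0.05 ]
0.045 0.06601538844723523 0.06766375146783678 [ 0.412 -0.304  0.045] [ 0.472 -0.277  0.045]
0.04 0.06813492367975749 0.069836210171391 [ 0.411 -0.304  0.04 ] [ 0.473 -0.277  0.04 ]
```

View pics/w5c.png

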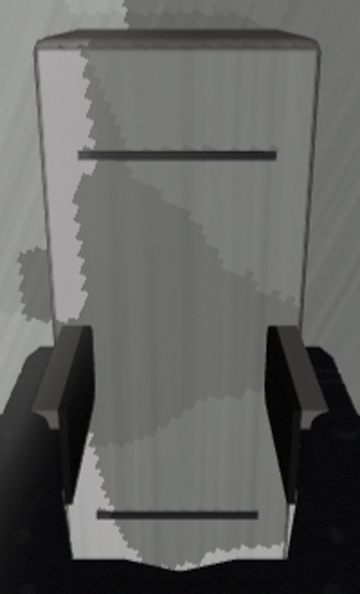

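Emit:
{"method": "send_rows", "body": {
  "plan": [
    [0,-2.5,0,0,1],
    [0,0,0,0,1],
    [0,0,0,0,1],
    [0,0,0,0,1],
    [0,1.5,0,0,1],
    [0,1.5,0,0,1],
    [0,1,0,0,1],
    [0,0,0,0,1]
  ]
}}

```text
clock: 7.45
tcp_pos: [0.4721, -0.3577, 0.0289]
orientation: [-1.545, -0.323, 0.326]
contact_force: [0.8, -0.2, 0.3]
grip_width: 0.0852
```

```bash
python3 - <<'E'
from h import *
f=cam("wrist"); cv2.imwrite("pics/w6.png",f["image"][:,:,::-1]); o,t,R=tool(); print(o["clock"],t,o["contact_force"],o["grip_width"],f["cam_to_world"][2,3])
g=cam("side"); crop(g,230,260,430,440,4,"s6.png")
E
```

```text
7.5 [ 0.47256946 -0.35812789  0.0296225 ] [ 0.48247376 -0.47225047 -0.03984607] 0.08558313252533852 0.18454850583516527
```

View pics/w6.png

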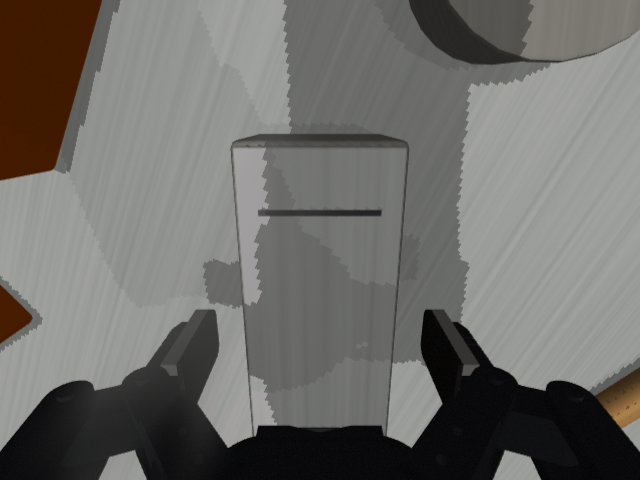

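View pics/s6.png

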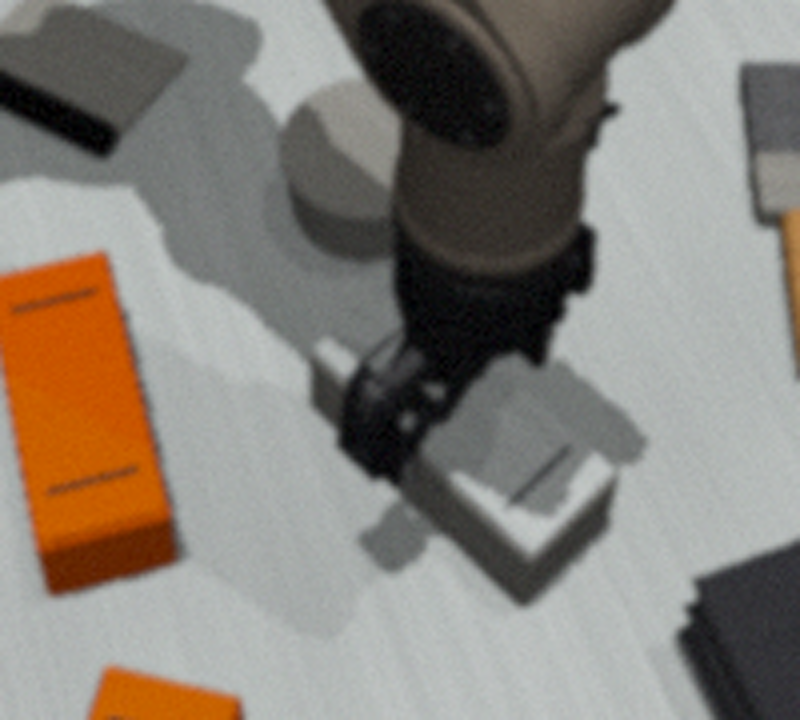

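Emit:
{"method": "send_rows", "body": {
  "plan": [
    [0,0.9,0,0,1],
    [0,0.9,0,0,1],
    [0,0,0,0,1],
    [0,0,0,0,0.6],
    [0,0,0,0,0.6],
    [0,0,0,0,0.6],
    [0,0,0,0,0.6]
  ],
  "force": 35
}}

```text
clock: 8.43
tcp_pos: [0.4731, -0.3584, 0.0125]
orientation: [-1.547, -0.325, 0.324]
contact_force: [0.0, 0.6, 2.4]
grip_width: 0.0634
```

```bash
python3 - <<'E'
from h import *
f=cam("wrist"); cv2.imwrite("pics/w7.png",f["image"][:,:,::-1]); o,t,R=tool(); print(o["clock"],t,o["contact_force"],o["grip_width"],f["cam_to_world"][2,3])
E
```

```text
8.475 [ 0.4730696  -0.35839297  0.01248398] [-0.54077765  0.00734157  2.71989716] 0.06330295879993728 0.16795644372898455
```

View pics/w7.png

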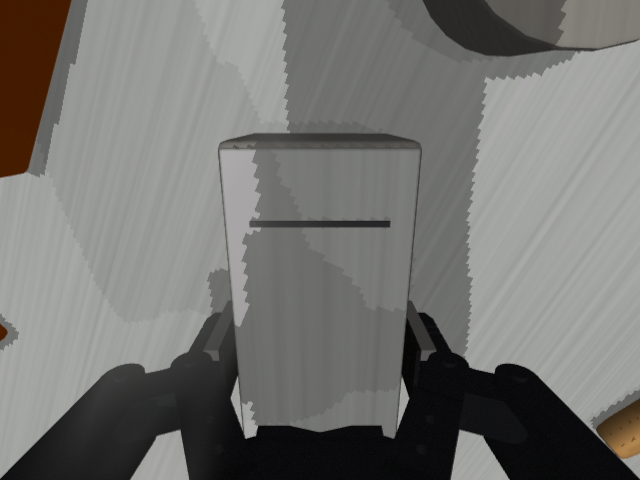

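Emit:
{"method": "send_rows", "body": {
  "plan": [
    [0,-0.5,0,0,0.6],
    [0,-2,0,0,0.6],
    [0,-4,0,0,0.6],
    [0,-5,0,0,0.6],
    [0,-4,0,0,0.6],
    [0,0,0,0,0.6]
  ]
}}

```text
clock: 9.22
tcp_pos: [0.4744, -0.3597, 0.1712]
orientation: [-1.551, -0.329, 0.32]
contact_force: [-0.1, 0.0, -3.8]
grip_width: 0.0631
```

```bash
python3 - <<'E'
from h import *
f=cam("wrist"); cv2.imwrite("pics/w8.png",f["image"][:,:,::-1]); o,t,R=tool(); print(o["clock"],t,o["contact_force"],o["moment"],o["grip_width"])
print(to([.5916,.056,t[2]]),spin_to(.1))
E
```

```text
9.275 [ 0.4734031  -0.35838267  0.16883938] [-0.15204022 -0.19497991 -4.63198779] [0.00847211 0.05647975 0.01750838] 0.06342015560757734
[27.48  0.   33.19] 17.96973249053069
```

View pics/w8.png

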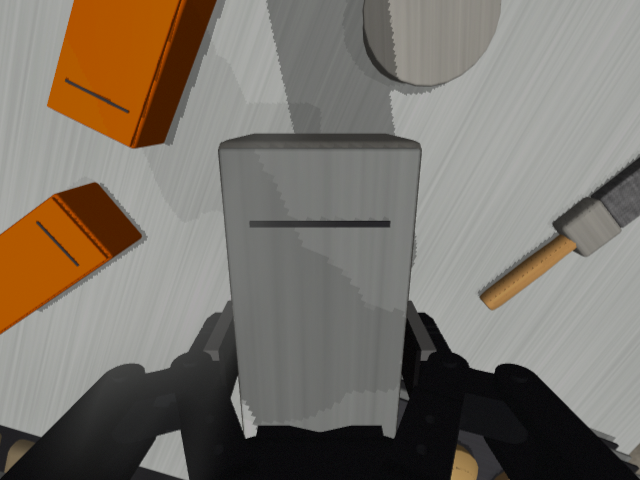

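Emit:
{"method": "send_rows", "body": {
  "plan": [
    [2,0,2.4,0,0.6],
    [3.6,0,4.4,0,0.6],
    [3.6,0,4.4,0,0.6],
    [3.6,0,4.4,0,0.6],
    [3.6,0,4.4,0,0.6],
    [3.6,0,4.4,0,0.6],
    [3.6,0,4.4,0,0.6],
    [2.3,0,2.6,3,0.6],
    [1.6,0,1.8,5,0.6],
    [0,0,0,5,0.6],
    [0,0,0,5,0.6],
    [0,0,0,0,0.6]
  ]
}}

```text
clock: 10.78
tcp_pos: [0.5911, 0.056, 0.1656]
orientation: [-1.57, -0.076, 0.081]
contact_force: [0.2, 0.2, -4.6]
grip_width: 0.0632
```

```bash
python3 - <<'E'
from h import *
import pickle
f=cam("wrist");f=cam("wrist"); cv2.imwrite("pics/w9.png",f["image"][:,:,::-1]); o,t,R=tool(); print(o["clock"],t,o["contact_force"],o["moment"],o["grip_width"],o["joints"].round(2))
pickle.dump(f,open("w9.pkl","wb"))
print(to([.5916,.056,t[2]]),spin_to(.1))
g=cam("scene");crop(g,290,110,430,270,4,"sc9.png")
E
```

```text
10.875 [0.59163198 0.05587148 0.16621173] [ 0.20508025  0.85712909 -3.89813071] [-0.00259011  0.01395246  0.06997341] 0.06389964065155343 [-0.79  0.51  0.81  1.84 -0.44  0.98  0.31]
[-0.   -0.    0.01] 0.06351788347377862
```

View pics/w9.png

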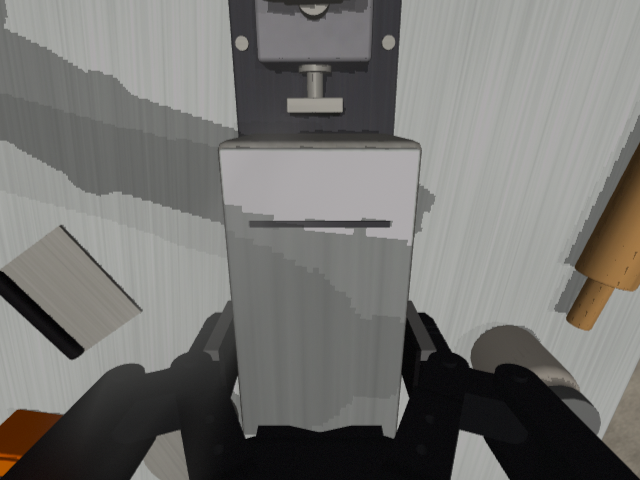

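View pics/sc9.png

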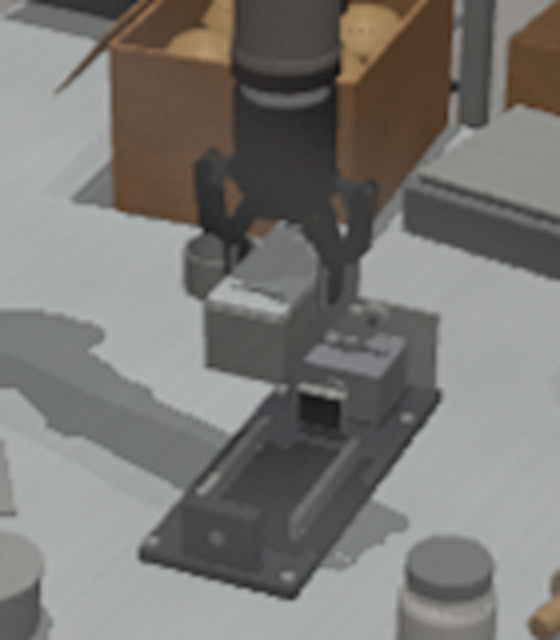

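```bash
python3 - <<'E'
from h import *
import pickle
f=pickle.load(open("w9.pkl","rb"))
crop(f,215,0,430,170,3.6,"w9c.png")
E
```

```text
(no output)
```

View pics/w9c.png

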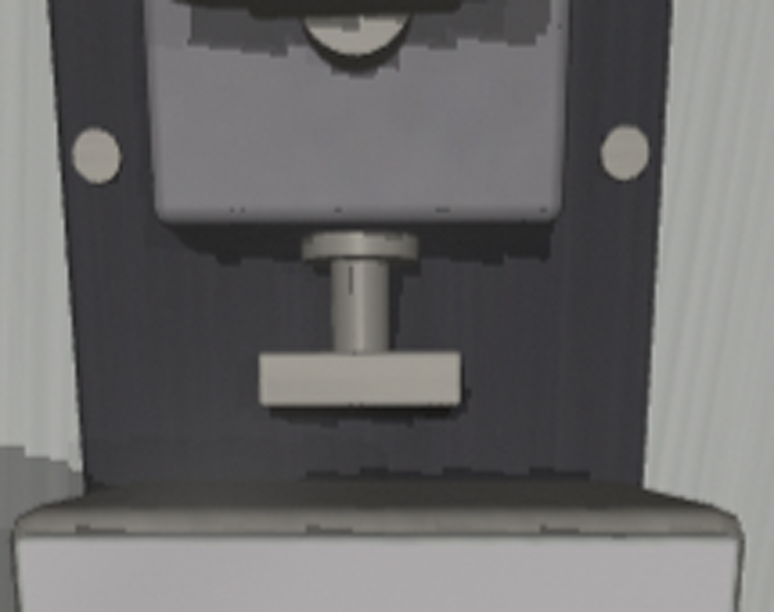

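```bash
python3 - <<'E'
from h import *
import pickle
f=pickle.load(open("w9.pkl","rb")); o,t,R=tool()
C=lambda x,y,z: (R.T@(ray(f,x/3.6+215,y/3.6,z)-t)*1000).round(1)[[0,2]]
for n,a in dict(footL=(261,404,.052),footR=(459,404,.052),rearL=(259,353,.052),rearR=(461,353,.052),scL=(96,155,.013),scR=(625,153,.013),blL=(158,220,.06),blR=(560,218,.06),pL1=(50,20,.012),pL2=(85,480,.012),pR1=(672,20,.012),pR2=(645,480,.012)).items(): print(n,C(*a))
# tin top far corners in tool frame; top z = t.z -.0125+.06
for uv in [(219.5,148.5),(420.5,148.5)]:
    print((R.T@(ray(f,*uv,t[2]-.0125+.06)-t)*1000).round(1))
for uv in [(243,433),(397,433)]:
    print((R.T@(ray(f,*uv,t[2]-.0125+.06)-t)*1000).round(1))
E
```

```text
footL [-24.1  86.8]
footR [14.9 86.8]
rearL [-24.3  96.2]
rearR [15.1 96.2]
scL [-61.3 137.4]
scR [ 51.5 137.7]
blL [-41.4 118.5]
blR [ 32.3 118.8]
pL1 [-69.3 162.5]
pL2 [-68.7  70.8]
pR1 [ 59.9 162.4]
pR2 [60.5 70.8]
[-30.3 -47.5  74.8]
[ 28.3 -47.5  74.8]
[-30.9 -47.5 -33. ]
[ 29.1 -47.5 -32.7]
```

Emit:
{"method": "send_rows", "body": {
  "plan": [
    [-0.32,0,0.3,-0.2,0.6],
    [0,3,0,0,0.6],
    [0,4,0,0,0.6],
    [0,2,0,0,0.6],
    [0,0.5,0,0,0.6],
    [0,0,0,0,0.6]
  ]
}}

```text
clock: 11.68
tcp_pos: [0.5897, 0.0585, 0.0729]
orientation: [-1.569, -0.082, 0.08]
contact_force: [0.3, 0.4, -3.6]
grip_width: 0.0633
```

```bash
python3 - <<'E'
from h import *
import pickle
f=cam("wrist");f=cam("wrist"); cv2.imwrite("pics/w10.png",f["image"][:,:,::-1]); o,t,R=tool(); print(o["clock"],t,o["contact_force"],o["moment"],o["grip_width"])
crop(f,195,0,445,170,3.1,"w10c.png")
pickle.dump((f,t,R),open("w10.pkl","wb"))
g=cam("scene");crop(g,300,150,420,270,5,"sc10.png")
g=cam("side");crop(g,250,130,390,270,4.2,"sd10.png")
E
```

```text
11.775 [0.59006716 0.05857287 0.07348186] [-0.69062028 -0.06928844 -4.29122529] [-0.03106252 -0.00234682 -0.01332033] 0.06318385183523187
```

View pics/w10c.png

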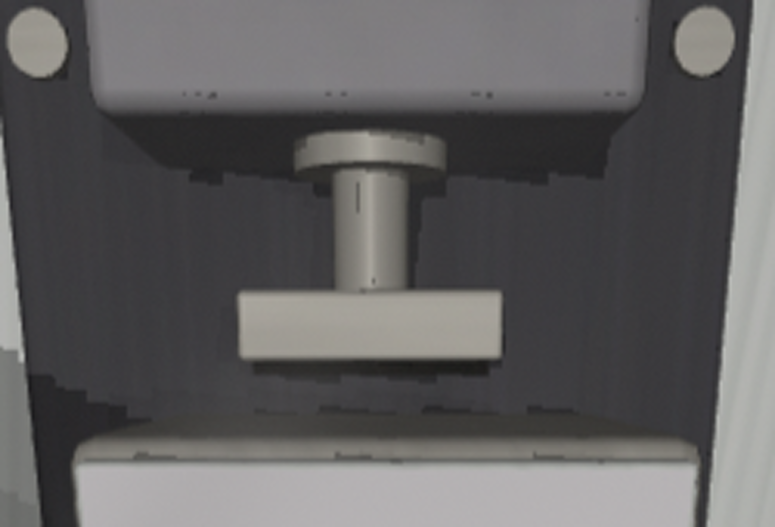

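View pics/sc10.png

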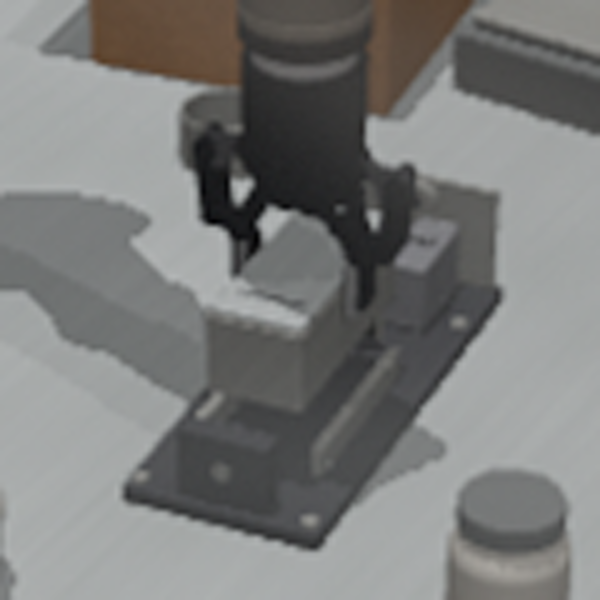

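View pics/sd10.png

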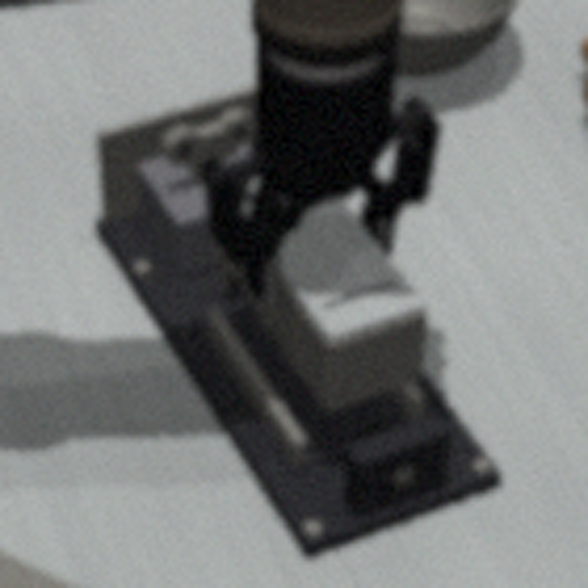

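```bash
python3 - <<'E'
from h import *
import pickle
f,t,R=pickle.load(open("w10.pkl","rb"))
C=lambda x,y,z: (R.T@(ray(f,x/3.1+195,y/3.1,z)-t)*1000).round(1)[[0,2]]
for n,a in dict(footL=(238,358,.052),footR=(502,358,.052),rearL=(238,291,.052),rearR=(502,291,.052),scL=(37,42,.013),scR=(705,41,.013),blL=(92,100,.06),blR=(647,100,.06),pL1=(0,120,.012),pL2=(42,525,.012),pR1=(752,10,.012),pR2=(708,470,.012),tinL=(76,460,t[2]+.0475),tinR=(698,459,t[2]+.0475)).items(): print(n,C(*a))
E
```

```text
footL [-23.1  84.1]
footR [16.7 84.1]
rearL [-22.7  93.5]
rearR [16.4 93.5]
scL [-59.9 134.8]
scR [ 53.2 135. ]
blL [-40.3 116.8]
blR [ 34.3 116.8]
pL1 [-67.8 123.3]
pL2 [-67.5  53.7]
pR1 [ 60.9 139.8]
pR2 [60.6 64.1]
tinL [-30.1  74.7]
tinR [28.8 74.8]
```

Emit:
{"method": "send_rows", "body": {
  "plan": [
    [-0.28,1.5,0.1,0,0.6],
    [0,0,0,0,0.6],
    [0,0,0,0,0.6]
  ]
}}

```text
clock: 12.25
tcp_pos: [0.5859, 0.0592, 0.0569]
orientation: [-1.57, -0.08, 0.081]
contact_force: [-0.2, 0.6, -3.7]
grip_width: 0.0634
```

```bash
python3 - <<'E'
from h import *
import pickle
f=cam("wrist"); o,t,R=tool(); print(o["clock"],t,o["contact_force"],o["moment"],o["grip_width"])
crop(f,195,0,445,170,3.1,"w11c.png")
pickle.dump((f,t,R),open("w11.pkl","wb"))
E
```

```text
12.3 [0.58616111 0.0592464  0.05715337] [ 0.12574076  0.03116119 -4.54136041] [-0.04649714  0.02845754 -0.0149988 ] 0.06338698251910539
```

View pics/w11c.png

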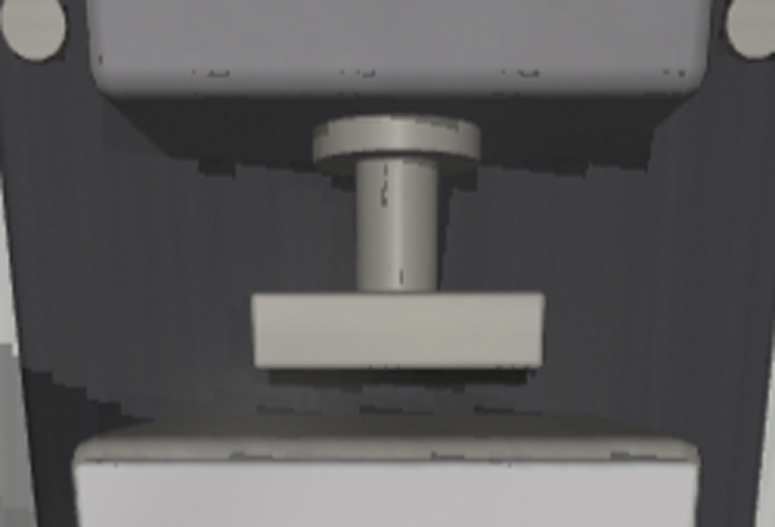

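```bash
python3 - <<'E'
from h import *
import pickle
f,t,R=pickle.load(open("w11.pkl","rb"))
C=lambda x,y,z: (R.T@(ray(f,x/3.1+195,y/3.1,z)-t)*1000).round(1)[[0,2]]
for n,a in dict(footL=(253,366,.052),footR=(543,366,.052),scL=(33,25,.013),scR=(756,25,.013),blL=(92,80,.06),blR=(707,80,.06),pL1=(0,170,.012),pL2=(38,525,.012),pR2=(757,470,.012),tinL=(76,460,t[2]+.0475),tinR=(698,459,t[2]+.0475)).items(): print(n,C(*a))
print(to(t))
E
```

```text
footL [-19.2  83.1]
footR [20.6 83.1]
scL [-56.  133.3]
scR [ 56.6 133.3]
blL [-36.4 115.8]
blR [ 37.8 115.8]
pL1 [-63.7 113.2]
pL2 [-63.3  56. ]
pR2 [64.4 65.6]
tinL [-30.2  74.8]
tinR [28.6 74.8]
[0. 0. 0.]
```

Emit:
{"method": "send_rows", "body": {
  "plan": [
    [0.12,0,0,0,0.6],
    [0,0.8,0,0,0.6],
    [0,0.8,0,0,0.6],
    [0,0.4,0,0,0.6],
    [0,0,0,0,0.6]
  ]
}}

```text
clock: 12.92
tcp_pos: [0.5869, 0.0594, 0.0366]
orientation: [-1.569, -0.08, 0.082]
contact_force: [-0.5, -1.3, -4.0]
grip_width: 0.0633
```

```bash
python3 - <<'E'
from h import *
import pickle
f=cam("wrist"); o,t,R=tool(); print(o["clock"],t,o["contact_force"],o["moment"],o["grip_width"])
crop(f,195,0,445,170,3.1,"w12c.png");cv2.imwrite("pics/w12.png",f["image"][:,:,::-1])
pickle.dump((f,t,R),open("w12.pkl","wb"))
g=cam("scene");crop(g,300,150,420,270,5,"sc12.png")
E
```

```text
12.975 [0.58721391 0.05928813 0.0369839 ] [-0.05108559 -1.77624562 -3.11265381] [ 0.02582597 -0.02657227  0.06198145] 0.06361058276635591
```

View pics/w12.png

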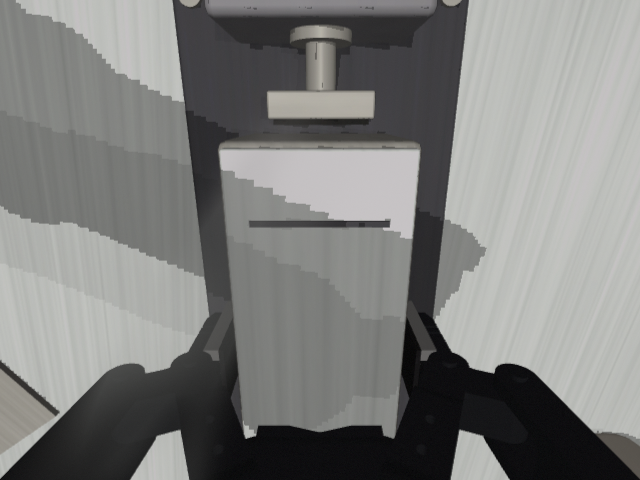

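View pics/sc12.png

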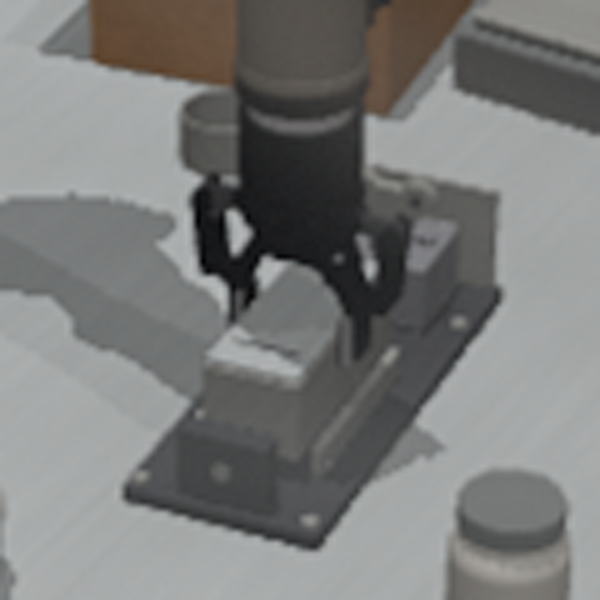

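Emit:
{"method": "send_rows", "body": {
  "plan": [
    [0,0.4,0,0,0.6],
    [0,0.4,0,0,0.6],
    [0,0.25,0,0,0.6],
    [0,0.1,0,0,0.6],
    [0,0,0,0,0.6]
  ]
}}

```text
clock: 13.65
tcp_pos: [0.5873, 0.0594, 0.0256]
orientation: [-1.569, -0.081, 0.081]
contact_force: [-0.2, 0.4, -4.0]
grip_width: 0.0634
```

```bash
python3 - <<'E'
from h import *
f=cam("wrist"); o,t,R=tool(); print(o["clock"],t,o["contact_force"],o["moment"],o["grip_width"])
E
```

```text
13.7 [0.58735878 0.05940457 0.02572425] [-0.13959645 -0.27875246 -3.70474518] [0.02303245 0.0156952  0.05070397] 0.06316314925436767
```

Still fully carried (about 4 N). Continuing down in millimetre steps.

Emit:
{"method": "send_rows", "body": {
  "plan": [
    [0,0.1,0,0,0.6],
    [0,0.05,0,0,0.6],
    [0,0,0,0,0.6]
  ]
}}

```text
clock: 14.08
tcp_pos: [0.5874, 0.0595, 0.0245]
orientation: [-1.569, -0.081, 0.081]
contact_force: [-1.2, -0.4, 0.8]
grip_width: 0.0632
```

Emit:
{"method": "send_rows", "body": {
  "plan": [
    [0,0,0,0,0.9],
    [0,0,0,0,1],
    [0,0,0,0,1],
    [0,-1,0,0,1],
    [0,-3,0,0,1],
    [0,-4,0,0,1],
    [0,-5,0,0,1],
    [0,-4,0,0,1],
    [0,0,0,0,1],
    [0,0,0,0,1]
  ]
}}

```text
clock: 15.32
tcp_pos: [0.5869, 0.0596, 0.1941]
orientation: [-1.569, -0.081, 0.081]
contact_force: [-0.1, 0.5, -0.3]
grip_width: 0.0853
```

```bash
python3 - <<'E'
from h import *
import pickle
f=cam("wrist"); f=cam("wrist");o,t,R=tool(); print(o["clock"],t,o["contact_force"],o["moment"],o["grip_width"],o["joints"].round(2))
cv2.imwrite("pics/w13.png",f["image"][:,:,::-1])
pickle.dump((f,t,R),open("w13.pkl","wb"))
g=cam("scene");crop(g,300,150,420,270,5,"sc13.png")
E
```

```text
15.425 [0.5864105  0.05950465 0.19314635] [ 0.21948767  0.08920352 -0.05977607] [0.01537373 0.00713324 0.02299674] 0.08545342958257966 [-0.83  0.47  0.85  1.83 -0.41  1.02  0.28]
```

View pics/w13.png

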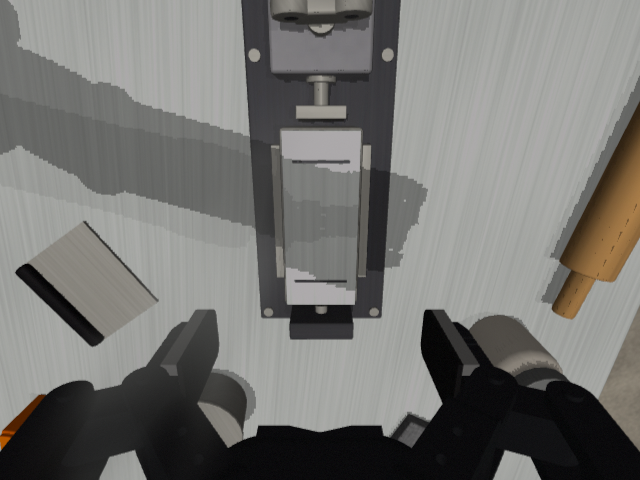

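View pics/sc13.png

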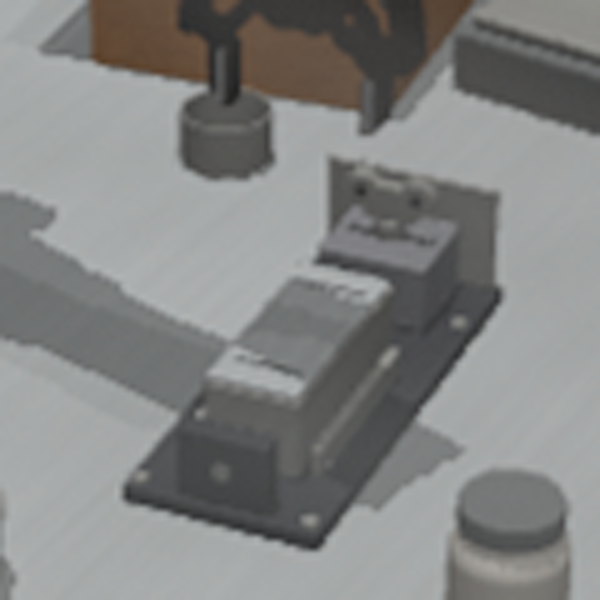

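Emit:
{"method": "send_rows", "body": {
  "plan": [
    [0,0,5,0,1],
    [0,0,5,0,1],
    [0,0,4.7,0,1],
    [0,0,0,-10,0.5],
    [0,0,0,-10,0.5],
    [0,0,0,-10,0.5],
    [0,0,0,-10,0.5],
    [0,0,0,-10,0.5],
    [0,0,0,-10,0.5],
    [0,0,0,-10,0.5],
    [0,0,0,-10,0.5],
    [0,0,0,-10,0.5]
  ]
}}

```text
clock: 16.98
tcp_pos: [0.5716, 0.2053, 0.193]
orientation: [-1.155, -1.287, 1.29]
contact_force: [-0.4, -0.2, -0.5]
grip_width: 0.0426
```

```bash
python3 - <<'E'
from h import *
import pickle
f=cam("wrist"); f=cam("wrist");f=cam("wrist");o,t,R=tool(); print(o["clock"],t,o["contact_force"],o["moment"],o["grip_width"],o["joints"].round(2)); print(R.round(4).tolist())
cv2.imwrite("pics/w14.png",f["image"][:,:,::-1])
pickle.dump((f,t,R),open("w14.pkl","wb"))
E
```

```text
17.125 [0.57182341 0.20523893 0.19334011] [ 0.58657308 -0.00194757  0.5312145 ] [-0.01961783 -0.00817524 -0.00797207] 0.04291853908227641 [-0.78  0.42  0.44  1.77 -0.21  1.    1.41]
[[-0.0994, -0.0015, -0.995], [0.9951, -0.0005, -0.0994], [-0.0004, -1.0, 0.0015]]
```

View pics/w14.png

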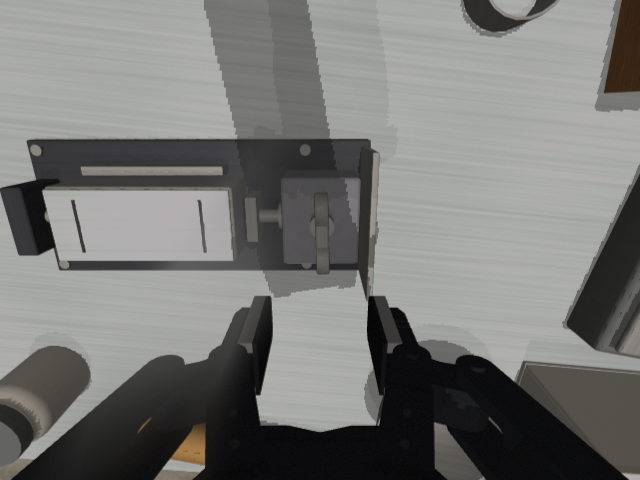

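```bash
python3 - <<'E'
from h import *
import pickle
f,t,R=pickle.load(open("w14.pkl","rb"))
crop(f,230,130,400,300,4.5,"w14c.png"); crop(f,0,130,260,280,3,"w14d.png")
E
```

```text
(no output)
```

View pics/w14c.png

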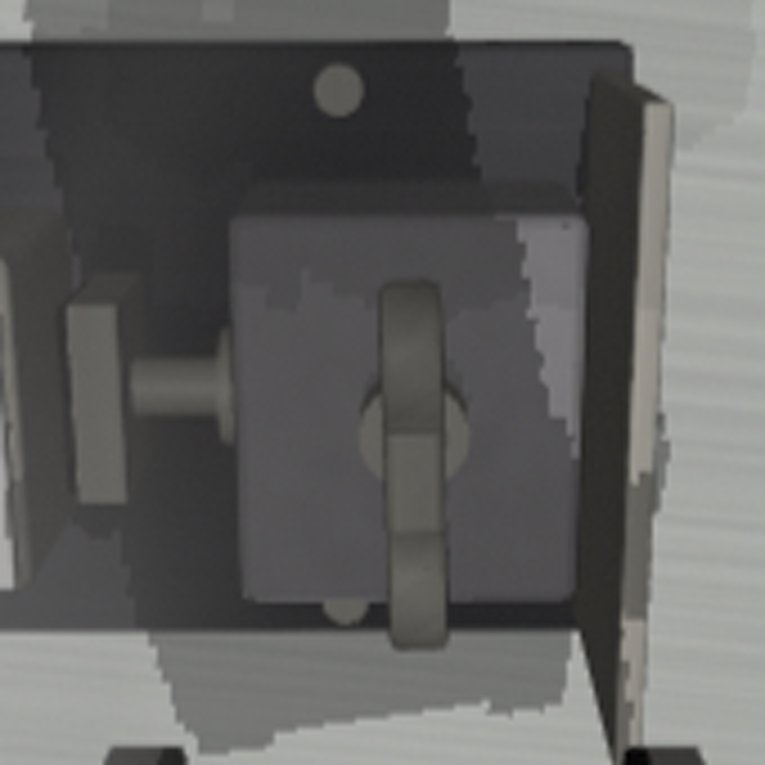

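View pics/w14d.png

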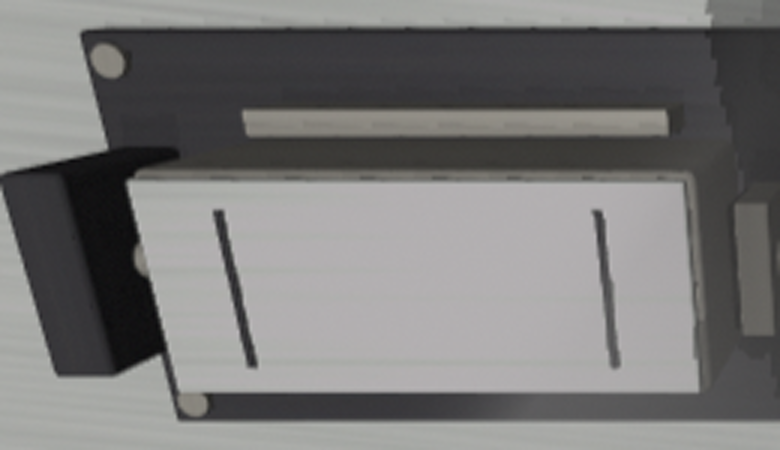

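```bash
python3 - <<'E'
from h import *
import pickle
f,t,R=pickle.load(open("w14.pkl","rb"))
C=lambda x,y,z: (R.T@(ray(f,x/4.5+230,y/4.5+130,z)-t)*1000).round(1)[[0,2]]
for n,a in dict(top=(410,283,.104),bot=(418,648,.104),tl=(384,310,.104),tr=(440,310,.104),bl=(391,620,.104),br=(446,620,.104),hubL=(361,435,.072),hubR=(469,435,.072),ml=(389,480,.1),mr=(443,480,.1),blL=(238,590,.06),blR=(577,590,.06),blTL=(232,215,.06),blTR=(586,215,.06),blBL=(243,600,.06),blBR=(574,600,.06),gin1=(643,105,.086),gout1=(671,105,.086),gin2=(625,700,.086),footL=(70,400,.052),s1=(339,91,.013)).items(): print(n,C(*a))
D=lambda x,y,z: (R.T@(ray(f,x/3.+0,y/3.+130,z)-t)*1000).round(1)[[0,2]]
print("tin",[D(x,y,.072) for x,y in ((130,180),(178,391),(687,178),(700,391))])
print("post",[D(x,y,.06) for x,y in ((62,175),(115,374))], "plate",[D(x,y,.012) for x,y in ((82,32),(178,418))])
E
```

```text
top [ 1.3 34.5]
bot [  2.9 -26.8]
tl [-2.7 30.2]
tr [ 5.9 30.3]
bl [ -1.6 -21.8]
br [  7.5 -21.8]
hubL [-7.2  0.4]
hubR [12.2  0.5]
ml [-1.9  1.2]
mr [6.8 1.2]
blL [-31.4 -34.6]
blR [ 34.2 -34.3]
blTL [-30.4  37.8]
blTR [33.  38.1]
blBL [-30.5 -36.7]
blBR [ 33.7 -36.4]
gin1 [38.4 59.7]
gout1 [42.8 59.7]
gin2 [ 40.6 -45.1]
footL [-63.3   1.1]
s1 [-12.8  55.5]
tin [array([-215.5,   29.4]), array([-216.6,  -29.8]), array([-70.5,  30.5]), array([-71.4, -29.2])]
post [array([-243. ,   28.4]), array([-242.9,  -29.5])] plate [array([-265.7,   62.9]), array([-265.7,  -64.3])]
```

Emit:
{"method": "send_rows", "body": {
  "plan": [
    [0.23,0,0.05,0,0.3],
    [0,3,0,-1.5,0.3],
    [0,3,0,0,0.3],
    [0,1,0,0,0.3],
    [0,0,0,0,0.3],
    [0,0,0,0,0.3]
  ]
}}

```text
clock: 17.88
tcp_pos: [0.5723, 0.2082, 0.1253]
orientation: [-1.146, -1.305, 1.302]
contact_force: [0.0, 0.0, 0.9]
grip_width: 0.0258
```

```bash
python3 - <<'E'
from h import *
import pickle
f=cam("wrist"); f=cam("wrist");o,t,R=tool(); print(o["clock"],t,o["contact_force"],o["moment"],o["grip_width"])
cv2.imwrite("pics/w15.png",f["image"][:,:,::-1])
pickle.dump((f,t,R),open("w15.pkl","wb")); crop(f,220,130,420,430,2.0,"w15c.png")
E
```

```text
17.975 [0.57222987 0.20821329 0.12536281] [0.28073845 0.60885556 0.36220351] [-0.01327884  0.00253531  0.01430231] 0.025870301017941542
```

View pics/w15.png

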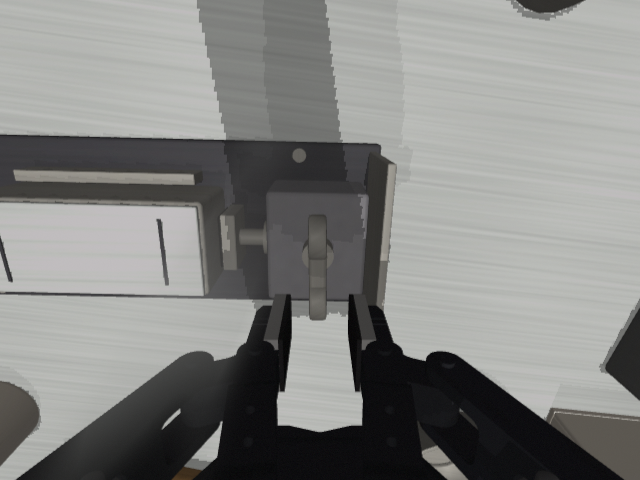

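```bash
python3 - <<'E'
from h import *
import pickle
f,t,R=pickle.load(open("w15.pkl","rb"))
crop(f,260,170,400,330,5,"w15d.png")
C=lambda x,y,z: (R.T@(ray(f,x,y,z)-t)*1000).round(1)[[0,2]]
print(C(318,215,.104),C(317.5,319,.104),C(318,255,.072),C(277,298,.06),C(363,298,.06), C(269,193,.06),C(368,193,.06))
E
```

```text
[-0.5 36.6] [ -0.9 -24.2] [-0.7  2.2] [-29.1 -34.4] [ 30.4 -34.5] [-31.3  39.1] [30.6 39. ]
```

View pics/w15d.png

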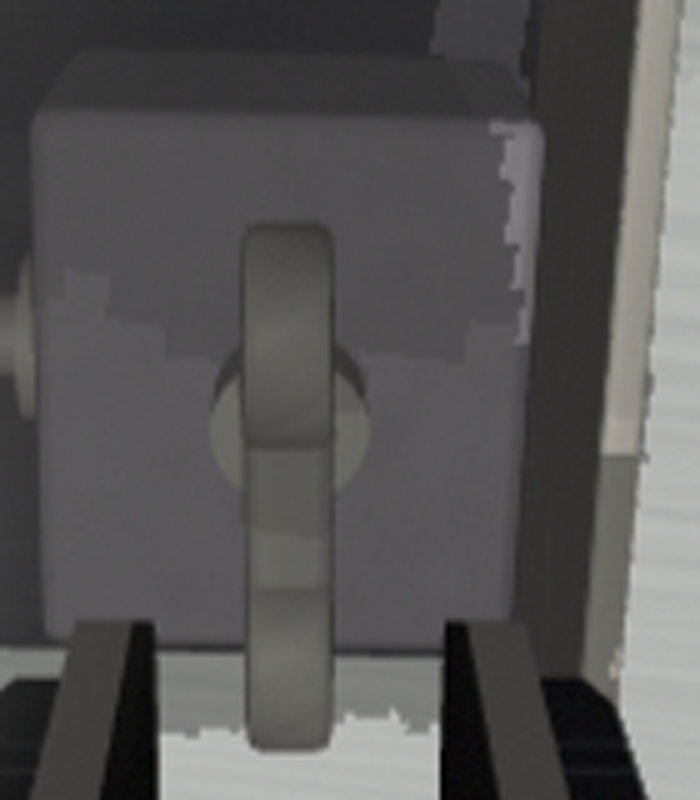

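Emit:
{"method": "send_rows", "body": {
  "plan": [
    [-0.07,0,0.2,0,0.3],
    [0,2,0,0,0.3],
    [0,2,0,0,0.3],
    [0,0.8,0,0,0.3],
    [0,0,0,0,0.3]
  ]
}}

```text
clock: 18.6
tcp_pos: [0.5692, 0.2067, 0.0755]
orientation: [-1.145, -1.302, 1.305]
contact_force: [-0.1, -0.1, -0.4]
grip_width: 0.0257
```

```bash
python3 - <<'E'
from h import *
import pickle
f=cam("wrist"); o,t,R=tool(); print(o["clock"],t,o["contact_force"],o["moment"],o["grip_width"])
pickle.dump((f,t,R),open("w16.pkl","wb")); crop(f,170,170,470,400,2.6,"w16c.png")
g=cam("scene");crop(g,320,120,440,220,6,"sc16.png")
E
```

```text
18.65 [0.56969789 0.20685844 0.07618684] [ 0.33750499  0.23140684 -0.32688457] [ 0.0115193  -0.02195277  0.05229518] 0.02580656681915481
```

View pics/w16c.png

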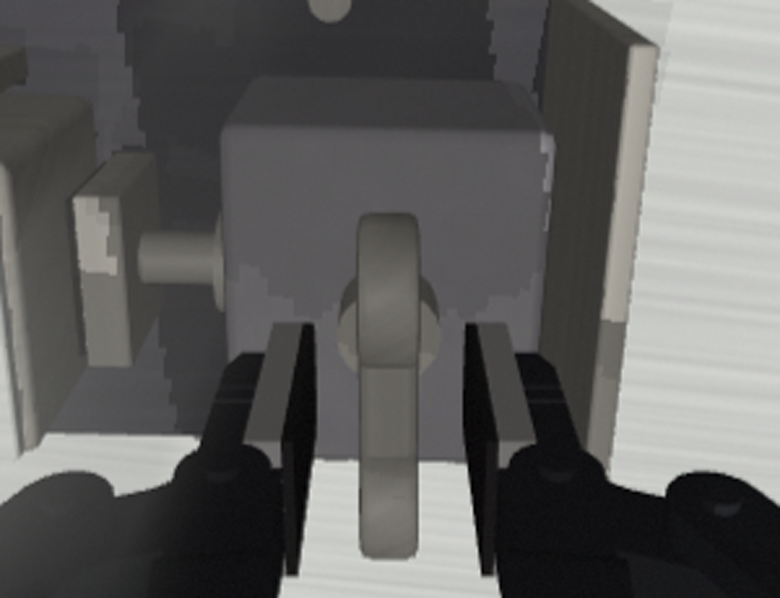

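View pics/sc16.png

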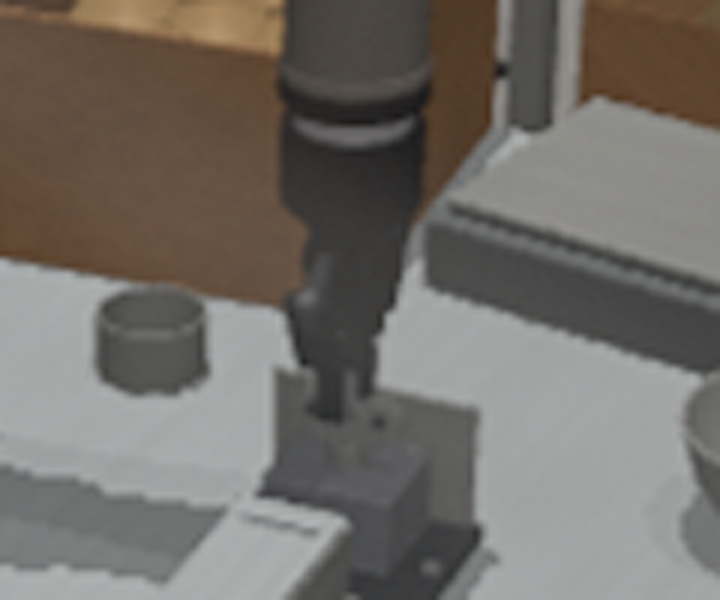

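```bash
python3 - <<'E'
from h import *
import pickle
f,t,R=pickle.load(open("w16.pkl","rb"))
C=lambda x,y,z: (R.T@(ray(f,x/2.6+170,y/2.6+170,z)-t)*1000).round(1)[[0,2]]
print("ends",C(388,215,.104),C(388,558,.104),C(388,215,.1),C(388,558,.1),"hub",C(340,330,.072),C(438,330,.072),"blk",C(223,128,.06),C(550,130,.06))
E
```

```text
ends [ 0.1 35.6] [  0.1 -25.8] [ 0.1 34.1] [  0.1 -29.2] hub [-9.1 -0.1] [ 9.6 -0.1] blk [-31.4  36.6] [31.  36.2]
```

Emit:
{"method": "send_rows", "body": {
  "plan": [
    [0,0.6,0,0,0.3],
    [0,0.5,0,0,0.3],
    [0,0,0,0,0.3],
    [0,0,0,0,0],
    [0,0,0,0,0],
    [0,0,0,0,0]
  ],
  "force": 80
}}

```text
clock: 19.45
tcp_pos: [0.5696, 0.2066, 0.0654]
orientation: [-1.146, -1.304, 1.304]
contact_force: [0.1, -1.7, 1.4]
grip_width: 0.0087
```

```bash
python3 - <<'E'
from h import *
import pickle
f=cam("wrist"); o,t,R=tool(); print(o["clock"],t,o["contact_force"],o["moment"],o["grip_width"],o["joints"].round(3),o["tau"].round(3))
pickle.dump((f,t,R),open("w17.pkl","wb")); crop(f,170,170,470,400,2.6,"w17c.png")
E
```

```text
19.5 [0.56964957 0.20663879 0.06542433] [-1.07502361 -1.48114885  3.40330452] [-0.3710542   0.19948161  0.0757822 ] 0.008423975753633442 [-0.727  0.571  0.372  1.867 -0.29   0.757  1.503] [ -0.801 -53.679   6.339 -20.951  -0.39   -0.413  -0.091]
```

View pics/w17c.png

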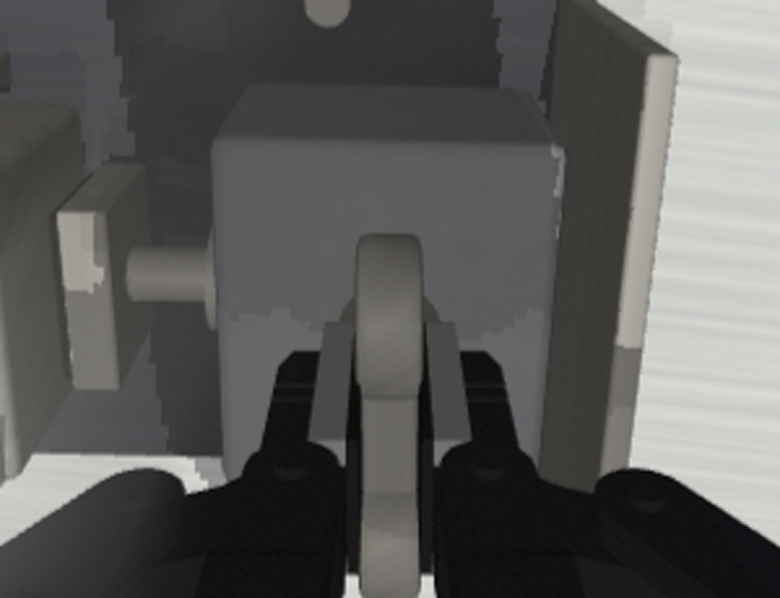

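Emit:
{"method": "send_rows", "body": {
  "plan": [
    [0,0,0,4,0],
    [0,0,0,4,0],
    [0,0,0,4,0],
    [0,0,0,4,0]
  ]
}}

```text
clock: 20.0
tcp_pos: [0.5697, 0.2073, 0.0654]
orientation: [-1.277, -1.097, 1.096]
contact_force: [-1.4, -0.7, 1.8]
grip_width: 0.0085
```

```bash
cat > rd.py <<'E'
from h import *
o,t,R=tool(); 
h=np.degrees(np.arctan2(R[1,0],R[0,0]))
print("t%.2f"%o["clock"],t.round(4),"F",o["contact_force"].round(1),"M",o["moment"].round(3),"head %.2f"%h,"j7 %.3f tau7 %.3f"%(o["joints"][6],o["tau"][6]),"g %.4f"%o["grip_width"])
E
python3 rd.py
```

```text
t20.00 [0.5697 0.2073 0.0654] F [-1.4 -0.7  1.8] M [-0.112  0.17   0.257] head 81.31 j7 1.275 tau7 0.329 g 0.0085
```

Emit:
{"method": "send_rows", "body": {
  "plan": [
    [0,0,0,4,0],
    [0,0,0,4,0],
    [0,0,0,4,0]
  ]
}}

```text
clock: 20.38
tcp_pos: [0.5698, 0.2078, 0.0654]
orientation: [-1.358, -0.94, 0.939]
contact_force: [-0.3, 0.4, 0.5]
grip_width: 0.0087
```

```bash
python3 rd.py
```

```text
t20.38 [0.5698 0.2078 0.0654] F [-0.3  0.4  0.5] M [0.073 0.064 0.315] head 69.34 j7 1.107 tau7 0.299 g 0.0087
```

Emit:
{"method": "send_rows", "body": {
  "plan": [
    [0,0,0,3,0],
    [0,0,0,3,0]
  ]
}}

```text
clock: 20.62
tcp_pos: [0.5699, 0.208, 0.0654]
orientation: [-1.393, -0.862, 0.859]
contact_force: [-0.0, 0.9, 1.4]
grip_width: 0.0087
```

```bash
python3 rd.py
```

```text
t20.62 [0.5699 0.208  0.0654] F [-0.   0.9  1.4] M [0.193 0.016 0.293] head 63.38 j7 1.023 tau7 0.149 g 0.0087
```

Emit:
{"method": "send_rows", "body": {
  "plan": [
    [0,0,0,3,0]
  ]
}}

```text
clock: 20.75
tcp_pos: [0.57, 0.2081, 0.0654]
orientation: [-1.41, -0.822, 0.819]
contact_force: [1.2, 0.9, 0.2]
grip_width: 0.0084
```

```bash
python3 rd.py
```

```text
t20.75 [0.57   0.2081 0.0654] F [1.2 0.9 0.2] M [ 0.166 -0.065  0.325] head 60.39 j7 0.981 tau7 0.150 g 0.0084
```

Emit:
{"method": "send_rows", "body": {
  "plan": [
    [0,0,0,3,0]
  ]
}}

```text
clock: 20.88
tcp_pos: [0.57, 0.2082, 0.0654]
orientation: [-1.426, -0.782, 0.779]
contact_force: [0.5, 1.0, 1.3]
grip_width: 0.0087
```

```bash
python3 rd.py
```

```text
t20.88 [0.57   0.2082 0.0654] F [0.5 1.  1.3] M [ 0.288 -0.075  0.331] head 57.39 j7 0.939 tau7 0.149 g 0.0087
```

Emit:
{"method": "send_rows", "body": {
  "plan": [
    [0,0,0,3,0]
  ]
}}

```text
clock: 21.0
tcp_pos: [0.5701, 0.2083, 0.0654]
orientation: [-1.44, -0.742, 0.739]
contact_force: [1.1, 1.7, 0.3]
grip_width: 0.0087
```

```bash
python3 rd.py; python3 - <<'E'
from h import *
g=cam("scene");crop(g,310,130,410,270,4,"sc18.png")
f=cam("wrist");cv2.imwrite("pics/w18.png",f["image"][:,:,::-1])
E
```

```text
t21.00 [0.5701 0.2083 0.0654] F [1.1 1.7 0.3] M [ 0.336 -0.187  0.322] head 54.40 j7 0.897 tau7 0.148 g 0.0087
```

View pics/w18.png

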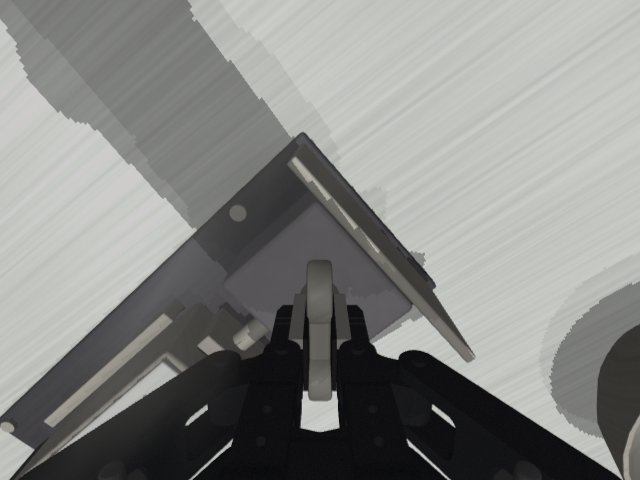

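View pics/sc18.png

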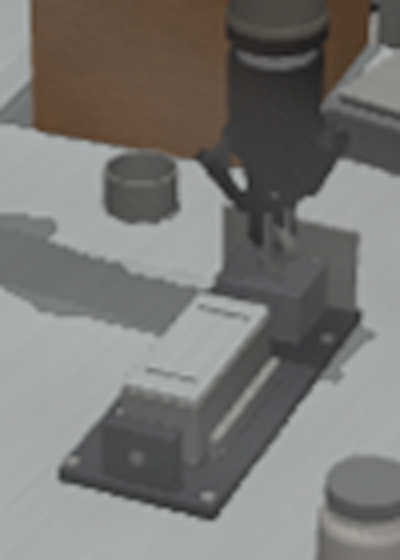

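Emit:
{"method": "send_rows", "body": {
  "plan": [
    [0,0,0,2,0],
    [0,0,0,2,0]
  ]
}}

```text
clock: 21.35
tcp_pos: [0.5702, 0.2084, 0.0654]
orientation: [-1.459, -0.688, 0.685]
contact_force: [2.7, 4.8, -1.1]
grip_width: 0.0084
```

```bash
python3 rd.py
```

```text
t21.35 [0.5702 0.2084 0.0654] F [ 2.7  4.8 -1.1] M [ 1.022 -0.551  0.263] head 50.36 j7 0.841 tau7 0.021 g 0.0084
```

Emit:
{"method": "send_rows", "body": {
  "plan": [
    [0,0,0,3,0]
  ]
}}

```text
clock: 21.48
tcp_pos: [0.5702, 0.2085, 0.0654]
orientation: [-1.472, -0.647, 0.644]
contact_force: [2.6, 5.2, -1.6]
grip_width: 0.0087
```

```bash
python3 rd.py
```

```text
t21.48 [0.5702 0.2085 0.0654] F [ 2.6  5.2 -1.6] M [ 1.012 -0.605  0.278] head 47.34 j7 0.798 tau7 0.198 g 0.0087
```

Emit:
{"method": "send_rows", "body": {
  "plan": [
    [0,0,0,3,0]
  ]
}}

```text
clock: 21.6
tcp_pos: [0.5703, 0.2085, 0.0654]
orientation: [-1.484, -0.606, 0.603]
contact_force: [3.2, 5.6, -1.6]
grip_width: 0.0084
```

```bash
python3 rd.py
```

```text
t21.60 [0.5703 0.2085 0.0654] F [ 3.2  5.6 -1.6] M [ 1.153 -0.617  0.346] head 44.32 j7 0.756 tau7 0.138 g 0.0084
```

Emit:
{"method": "send_rows", "body": {
  "plan": [
    [0.1,0,0.03,2,0],
    [0,0,0,2,0]
  ]
}}

```text
clock: 21.85
tcp_pos: [0.5704, 0.2087, 0.0654]
orientation: [-1.499, -0.551, 0.55]
contact_force: [3.0, 5.1, 0.6]
grip_width: 0.0087
```

```bash
python3 rd.py
```

```text
t21.85 [0.5704 0.2087 0.0654] F [3.  5.1 0.6] M [ 1.026 -0.496  0.253] head 40.32 j7 0.699 tau7 -0.015 g 0.0087
```

Emit:
{"method": "send_rows", "body": {
  "plan": [
    [0,0,0,3,0]
  ]
}}

```text
clock: 21.98
tcp_pos: [0.5706, 0.2087, 0.0654]
orientation: [-1.509, -0.511, 0.508]
contact_force: [2.6, 5.6, 0.2]
grip_width: 0.0087
```

```bash
python3 rd.py
```

```text
t21.98 [0.5706 0.2087 0.0654] F [2.6 5.6 0.2] M [ 1.06  -0.601  0.382] head 37.30 j7 0.657 tau7 0.147 g 0.0087
```

Emit:
{"method": "send_rows", "body": {
  "plan": [
    [0,0,0,1.5,0]
  ]
}}

```text
clock: 22.1
tcp_pos: [0.5706, 0.2088, 0.0654]
orientation: [-1.514, -0.491, 0.488]
contact_force: [3.1, 5.9, 0.2]
grip_width: 0.0084
```

```bash
python3 rd.py; python3 - <<'E'
from h import *
import pickle
f=cam("wrist"); crop(f,0,150,330,480,1.8,"w19c.png"); o,t,R=tool(); pickle.dump((f,t,R),open("w19.pkl","wb"))
g=cam("side"); crop(g,260,140,380,270,4.5,"sd19.png")
for i in range(6):
    cam("scene"); print(r.get_obs()["moment"].round(3))
E
```

```text
t22.10 [0.5706 0.2088 0.0654] F [3.1 5.9 0.2] M [ 1.14  -0.611  0.399] head 35.82 j7 0.637 tau7 -0.244 g 0.0084
[ 1.106 -0.616  0.209]
[ 1.144 -0.595  0.25 ]
[ 1.104 -0.606  0.154]
[ 1.132 -0.577  0.274]
[ 1.123 -0.613  0.184]
[ 1.105 -0.583  0.183]
```

View pics/w19c.png

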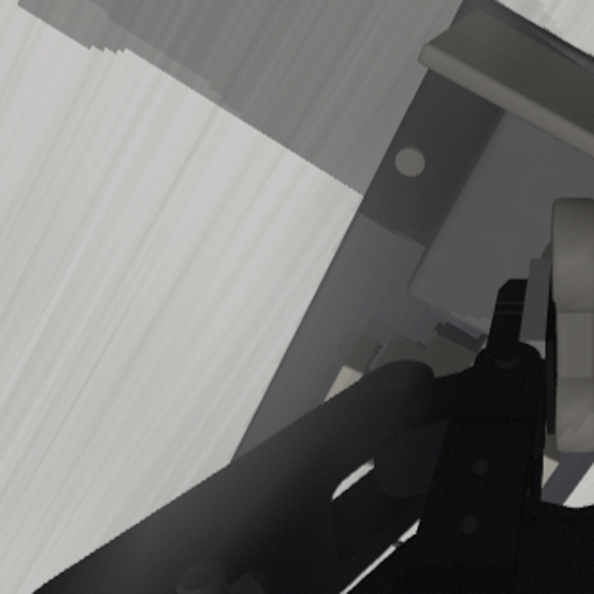

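View pics/sd19.png

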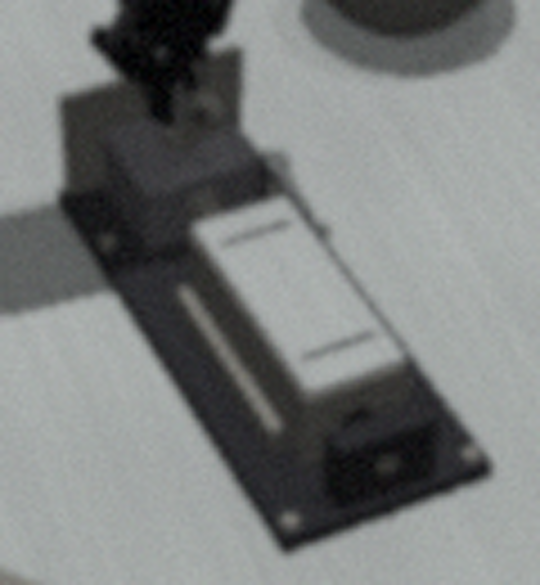

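Emit:
{"method": "send_rows", "body": {
  "plan": [
    [0,0,0,0.6,0],
    [0,0,0,0.6,0]
  ]
}}

```text
clock: 22.75
tcp_pos: [0.5707, 0.2088, 0.0655]
orientation: [-1.518, -0.475, 0.473]
contact_force: [3.2, 5.1, -0.3]
grip_width: 0.0089
```

```bash
python3 rd.py
```

```text
t22.75 [0.5707 0.2088 0.0655] F [ 3.2  5.1 -0.3] M [ 1.101 -0.619  0.413] head 34.68 j7 0.621 tau7 -0.303 g 0.0089
```

Emit:
{"method": "send_rows", "body": {
  "plan": [
    [0,0,0,0.6,0]
  ]
}}

```text
clock: 22.88
tcp_pos: [0.5707, 0.2088, 0.0654]
orientation: [-1.519, -0.467, 0.464]
contact_force: [3.2, 5.1, 0.5]
grip_width: 0.0086
```

```bash
python3 rd.py
```

```text
t22.88 [0.5707 0.2088 0.0654] F [3.2 5.1 0.5] M [ 1.1   -0.636  0.419] head 34.08 j7 0.612 tau7 -0.313 g 0.0086
```

Emit:
{"method": "send_rows", "body": {
  "plan": [
    [0,0,0,0.6,0]
  ]
}}

```text
clock: 23.0
tcp_pos: [0.5707, 0.2089, 0.0655]
orientation: [-1.521, -0.459, 0.456]
contact_force: [3.7, 5.4, 0.4]
grip_width: 0.0083
```

```bash
python3 rd.py
```

```text
t23.00 [0.5707 0.2089 0.0655] F [3.7 5.4 0.4] M [ 1.081 -0.699  0.45 ] head 33.48 j7 0.604 tau7 -0.323 g 0.0083
```

Emit:
{"method": "send_rows", "body": {
  "plan": [
    [0,0,0,0.6,0]
  ]
}}

```text
clock: 23.12
tcp_pos: [0.5707, 0.2088, 0.0654]
orientation: [-1.523, -0.451, 0.448]
contact_force: [3.5, 5.0, 0.0]
grip_width: 0.0085
```

```bash
python3 rd.py
```

```text
t23.12 [0.5707 0.2088 0.0654] F [3.5 5.  0. ] M [ 1.111 -0.729  0.397] head 32.88 j7 0.595 tau7 -0.332 g 0.0085
```

Emit:
{"method": "send_rows", "body": {
  "plan": [
    [0,0,0,0.6,0]
  ]
}}

```text
clock: 23.25
tcp_pos: [0.5707, 0.2089, 0.0654]
orientation: [-1.525, -0.443, 0.44]
contact_force: [3.0, 5.4, 0.1]
grip_width: 0.0083
```

```bash
python3 rd.py
```

```text
t23.25 [0.5707 0.2089 0.0654] F [3.  5.4 0.1] M [ 1.148 -0.675  0.424] head 32.28 j7 0.587 tau7 -0.342 g 0.0083
```

```bash
python3 - <<'E'
import numpy as np
from scipy.optimize import least_squares
d=np.array([(81.31,.257),(69.34,.315),(63.38,.293),(60.39,.325),(57.39,.331),(54.4,.322),(50.36,.263),(47.34,.278),(44.32,.346),(40.32,.253),(37.3,.382),(35.82,.399),(34.68,.413),(34.08,.419),(33.48,.45),(32.88,.397),(32.28,.424)])
for b in (None,.27,.29):
    f=lambda p:(b if b else p[1])+.012*60*np.radians(np.clip(p[0]-d[:,0],0,None))-d[:,1]
    s=least_squares(f,[42,.28]); P=60*np.radians(s.x[0]-32.28)
    print(b,s.x,"push now",P,"rms",np.sqrt(np.mean(s.fun**2)))
E
```

```text
None [42.17081633  0.30333333] push now 10.357638637556503 rms 0.031078735981781406
0.27 [45.43930067  0.28      ] push now 13.780387436581398 rms 0.038316934754795175
0.29 [43.23181792  0.28      ] push now 11.468716902180491 rms 0.03255772530993542
```

Emit:
{"method": "send_rows", "body": {
  "plan": [
    [0,0,0,0.6,0],
    [0,0,0,0.6,0]
  ]
}}

```text
clock: 23.5
tcp_pos: [0.5708, 0.2089, 0.0654]
orientation: [-1.528, -0.427, 0.424]
contact_force: [3.1, 4.9, -0.0]
grip_width: 0.0086
```

```bash
python3 rd.py
```

```text
t23.50 [0.5708 0.2089 0.0654] F [ 3.1  4.9 -0. ] M [ 1.128 -0.688  0.426] head 31.08 j7 0.570 tau7 -0.361 g 0.0086
```

Emit:
{"method": "send_rows", "body": {
  "plan": [
    [0,0,0,0.6,0]
  ]
}}

```text
clock: 23.62
tcp_pos: [0.5708, 0.2089, 0.0654]
orientation: [-1.53, -0.418, 0.416]
contact_force: [3.3, 5.4, -0.5]
grip_width: 0.0081
```

```bash
python3 rd.py
```

```text
t23.62 [0.5708 0.2089 0.0654] F [ 3.3  5.4 -0.5] M [ 1.153 -0.721  0.467] head 30.49 j7 0.562 tau7 -0.370 g 0.0081
```

Emit:
{"method": "send_rows", "body": {
  "plan": [
    [0,0,0,0,0.35],
    [0,0,0,0,0.35],
    [0,0,0,0,0.35],
    [0,-1,0,0,0.35],
    [0,-3,0,0,0.35],
    [0,-5,0,0,0.35],
    [0,-5,0,0,0.35],
    [0,0,-5,0,0.35],
    [0,0,-5,0,0.35],
    [0,0,0,0,0.35]
  ]
}}

```text
clock: 24.88
tcp_pos: [0.6224, 0.1158, 0.2067]
orientation: [-1.534, -0.412, 0.41]
contact_force: [-0.2, -0.3, 0.2]
grip_width: 0.0295
```

```bash
python3 rd.py; python3 - <<'E'
from h import *
import pickle
f=cam("wrist");f=cam("wrist");o,t,R=tool(); cv2.imwrite("pics/w20.png",f["image"][:,:,::-1]); pickle.dump((f,t,R),open("w20.pkl","wb"))
g=cam("scene"); cv2.imwrite("pics/sc20.png",g["image"][:,:,::-1])
g=cam("side"); crop(g,260,140,380,270,4.5,"sd20.png")
E
```

```text
t24.88 [0.6224 0.1158 0.2067] F [-0.2 -0.3  0.2] M [ 0.013  0.065 -0.041] head 30.04 j7 0.615 tau7 0.351 g 0.0295
```

View pics/w20.png

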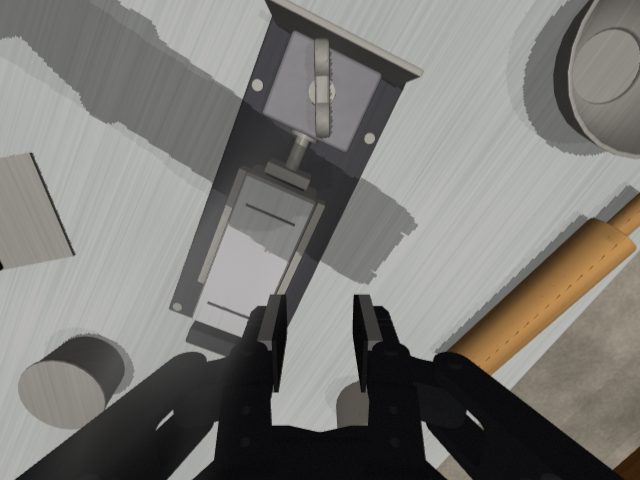

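View pics/sd20.png

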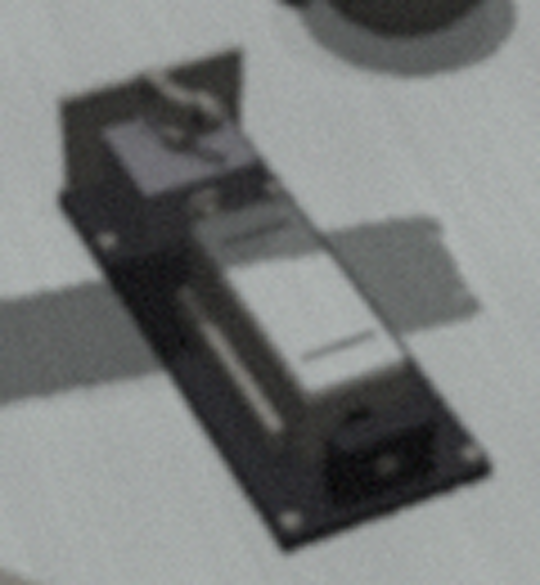

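View pics/sc20.png

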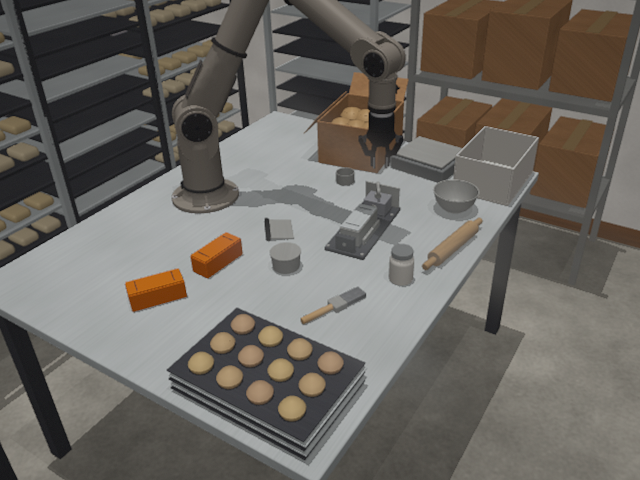

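```bash
python3 -c "
from bench import r
print(r.hand_in())"
```

```text
the job is handed in; nothing more can be done
None
```

The loaf tin is seated flat between the rails and nipped between the push foot and the buffer. The job was handed in at about 25 s. The gripper was open and about 10 cm above and aside from the cradle, touching nothing.

- **Placing:** I lowered the tin in millimetre steps until the wrist force showed it resting on the plate. I released it before touching the knob.
- **Clamping:** I gripped the wings at the axis with a narrow opening and turned the knob clockwise about 67° to roughly 1.1 rad. The felt torque rose from about 0.28 to about 0.45 N m. By the stated 0.012 N m per N that is about 13 N of push. Single torque readings scattered by about 0.045 N m. Depending on the baseline assumed, the push could be about 12–16 N; I had no direct reading of it.
- **Last pictures:** The wings stayed where I left them, the foot is against the tin, and the tin lies flat. The other things on the bench look unmoved. I did not measure the buffer contact in the images.

**Checks that disagreed or failed:**
- The fingertips stood about 10–28 mm farther back than the stated tip extent. My first closing therefore shut above the tin without any contact force. I re-gripped it lower.
- While I turned the knob, a sideways load of about 6 N built up on the wings. A small correcting shift did not remove it; it went when I let go.

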